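# Scan the code on the yellow parts bin and put the scanner away

### The arm

A 7-joint arm with a two-finger parallel gripper is mounted at the origin on a cart in front of the work surface, level with it; the furniture and walls round the work are solid. World frame = base frame: x ahead of the robot, y to its left, z up, the work surface at z = 0. Lengths are in m, angles in degrees, forces in N, time in s.
With the tool pointing down it reaches from about 0.425 to 0.875 m from the base axis. Payload 4.7 kg.
Tool frame: the origin (TCP) lies between the finger pads; the fingertips stand env.tip_reach ahead of it and the grasp point (between the pads) lies 2 mm behind it (env.tip_reach is the distance from the TCP to the fingertips, in m); z points along the fingers, y is the line along which they close (so a half turn about z gives the same grasp; the last joint's range is limited). The gripper opens to 87 mm and grips with 3 to 60 N. Pads are 19 mm wide; open, the fingers measure 117 mm over their backs; the gripper's body (75 mm by 190 mm) begins 51 mm behind the grasp point.
Start: joints at [76.152, 18.392, -4.016, 83.108, 1.295, 78.541, -3.26], TCP at [0.164, -0.629, 0.24] pointing down, gripper open.
Joint ranges: [-163.93, 163.93], [-17.29, 119.83], [-79.2, 71.16], [3.27, 140.29], [-89.18, 269.18], [5.43, 117.66], [-154.24, 154.24]. Speed limits (degrees/s): [147.25, 147.25, 180, 180, 180, 180, 180].

### API

Orientations are given as [roll, pitch, yaw] about the fixed x, y, z axes, in that order (R = Rz(yaw) Ry(pitch) Rx(roll)).
In Python, from cell import env gives the robot as it stands.
- The arm moves only by the shell command python3 steer.py 'ROWS' [FORCE]. ROWS is rows parted by semicolons, their numbers by spaces, 1 to 8 of them, each of 5 numbers: dx, dy, dz in m, then a turn about the tool's z in degrees, then the finger opening in m; each row is the pose to reach, as a shift and turn from the pose commanded when the command began, along the tool's axes at that moment; what a row does not reach only later rows make up. A row lasts 1/12 s, in which the tool goes at most 0.0417 m and 7.16 degrees, less where a joint would pass 70% of its speed; a pose out of reach is approached as far as the arm can. The fingers move at their own pace and stop on an object; FORCE is the grip in N (left out, the last holds). Time passes only in rows, so rows that do not move let the fingers close. It prints the time, the measured TCP pose, the force, the opening and the grip force at its end.
- env.get_obs(): the state, without advancing time (a new reading comes with each control period).
- env.read_camera(name): name is "scene" or "top" or "wrist"; returns a dict with "color" (480x640x3 uint8, blue, green, red), "fx", "fy", "cx", "cy" (pixels), "world_from_camera" (4x4, takes a point from camera to world coordinates). Camera axes: x right, y down, z forward; pixel columns grow to the right and rows downward; lengths in m; the calibration is good to about 2 mm. A picture is of the moment at which its call begins. There is no depth.
- env.sign_off(): hands the job in; it is judged then, once.
The state is a dict: "time_s": time; "qpos": joint angles; "joint_velocities": joint speeds; "effort": joint torques, N m; "tool_pos": TCP position; "tool_rot": TCP orientation; "force": force on the tool from outside, world axes, zero at the start; "wrist_torque": the same for the moment, N m; "grip_width": finger opening in m; "grasp_force": force on a finger pad.
Only numpy, scipy, OpenCV 4.12 (cv2) and the standard library are available. Lean on these libraries where they do the work, as an engineer would, in place of code of your own. Each camera call takes 0.05 s, during which the arm holds its last target. There are 200 camera calls.

### The job

Book out the yellow parts bin: pick up the hand scanner, aim its red window squarely at the middle of the code label on that bin from about a hand's width (10 cm) away, and hold it there steadily for two seconds so that it reads. Then lay the scanner in its own cut-out in the black foam insert, all the way in and without dropping it, and let go; leave the mug and the rolls of labels and tape where they are.

Things in the scene. Friction and masses are not known exactly. Their poses are not given: they have to be found in the camera images.
- scanner: Loose dark grey pistol-shaped hand scanner, 137 x 110 x 34 mm, 0.1 to 0.17 kg, lying on its side; reads by itself, no trigger to pull. Origin on its underside, z up as it lies. Head: block x 14 to 68, y -52 to 18, z 0 to 34 mm. Handle: round bar 27 mm thick, z 1 to 30 mm, from the head at (30, -5) mm, slightly bent, to its end at (-64, 43) mm. The head also can be gripped, 54 mm wide along x.
- scanner_grip (a point): Good place to grasp the handle from above, (-22, 23, 15) mm in the scanner's frame, with the scanner's axes. The handle runs along (0.915, -0.40) in x, y here, so the fingers close along (0.40, 0.915), 33 mm apart; it is a little bulkier on its trigger side (-y) than it looks. The balance point lies about 45 mm off, toward the head: grip with 40 N or more.
- scanner_window (a point): Centre of the scanner's red window, the -y end of its head, at (41, -55, 17) mm in the scanner's frame, with the scanner's axes; the line of sight runs along its -y axis.
- yellow_label: White ticket with black square matrix code, 68 x 40 mm, reads any way up, fixed to the yellow bin's front. Origin at the middle of its face; z points out of the face, 45 degrees upward and to the bin's front. It reads if its middle is within 20 mm of the line of sight (along scanner x and z), 50 to 170 mm from the window, line of sight within 25 degrees of square to it, scanner still.
- yellow_bin: Yellow open-fronted parts bin, 160 (x) x 98 (y) x 76 mm high, fixed, holding corner brackets. Origin under its middle; its front with the label faces its -x. An equal red and green bin stand beside it, 104 mm apart, on a low steel tray, in any order; the label's middle is at (-100, 0, 34) mm, its holder is 78 mm wide.
- foam_tray: Black foam insert on a blue sheet, 184 (x) x 170 (y) x 20 mm high, fixed. Origin under its middle. Cut out to the shape of the scanner lying on its side, 16 mm deep, with 8 mm to spare all round and a blue floor. A finger channel, 48 mm wide, black and 15 mm deep, crosses the handle from edge to edge at scanner_grip, along the closing line of the fingers.
- foam_seat (a point): Where the scanner's origin comes to lie in the foam cut-out, at (2, -7, 4) mm of the foam insert, on the blue floor. Its axes are those of the foam insert, and the scanner's axes must match them (same side up, same way round).
- desk_mug: Loose mug with blue dots, 92 x 127 x 93 mm, origin under its middle. Leave alone.
- label_roll: Loose white roll of labels lying flat, 62 mm across, 34 mm high, origin under its middle. Leave alone.
- tape_roll: Loose roll of black tape lying flat, 62 mm across, 19 mm high, origin under its middle. Leave alone.

How it is judged:
By the outcome, as a careful person would: the job done as asked, in the order asked, and still so for the second after the job is handed in, with the robot touching nothing.
It also fails if it takes over 42 s, if anything falls off the work surface, if the arm or the gripper's body presses on something with over 40 N, if the wrist force passes 120 N, or if a joint passes its speed limit or range.

## Working session

There is one attempt and no reset: what is moved stays moved. The work goes in short steps, Python scripts to look and compute and a shell command to move; the robot and the scene stay as the last step left them, time stands still between calls to the robot, and variables do not carry over. Pictures are saved under pics/ and viewed, at most 10 in all, crops included, and the job is handed in when it is done.

```bash
ls; mkdir -p pics; python3 - <<'E'
from cell import env
import cv2,numpy as np
print(env.tip_reach); o=env.get_obs(); print(o['time_s'],o['tool_pos'],o['tool_rot'],o['grip_width'])
for n in ['scene','top']:
    c=env.read_camera(n); cv2.imwrite(f'pics/{n}0.png',c['color']); np.savez(f'pics/{n}0.npz',**{k:c[k] for k in ['fx','fy','cx','cy','world_from_camera']})
    print(n,c['fx'],c['cx'],c['cy'],np.round(c['world_from_camera'],3).tolist())
E
```

```text
cell.py
pics
steer.py
0.017
0.0 [ 0.16423398 -0.6283732   0.23846223] [-1.79891640e+02  6.67630566e-03  1.46540641e+01] 0.0869964044834362
scene 621.5431214495475 316.0770061728727 240.31422111530603 [[0.863, -0.238, 0.445, -0.214], [-0.504, -0.386, 0.772, -1.425], [-0.012, -0.891, -0.454, 0.847], [0.0, 0.0, 0.0, 1.0]]
top 617.2379410907831 311.8594277338701 233.39989061461827 [[0.004, -0.996, 0.092, 0.439], [-1.0, -0.004, 0.003, -0.093], [-0.003, -0.092, -0.996, 1.457], [0.0, 0.0, 0.0, 1.0]]
```

View pics/top0.png

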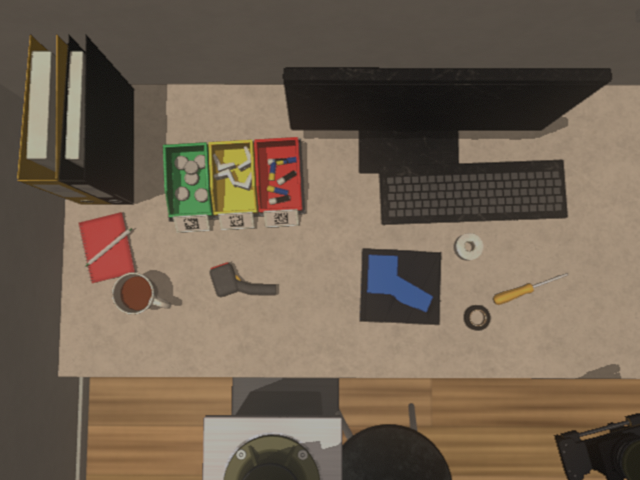

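View pics/scene0.png

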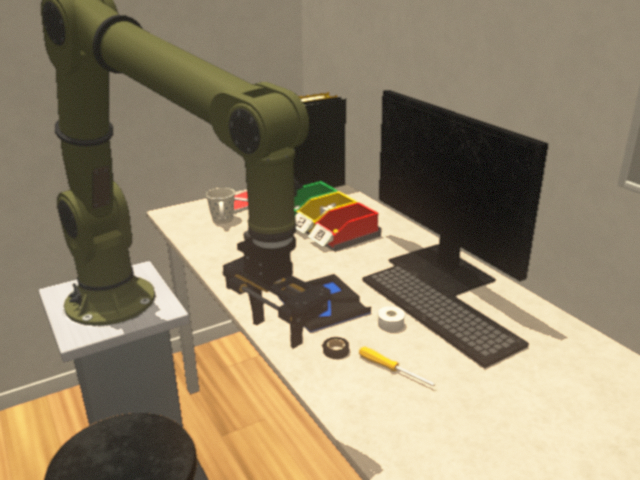

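```bash
cat > h.py <<'E'
import numpy as np,cv2
from scipy.spatial.transform import Rotation as R
def cast(c,uv,z):
    uv=np.atleast_2d(np.asarray(uv,float)); T=np.asarray(c['world_from_camera'])
    d=np.c_[(uv[:,0]-c['cx'])/c['fx'],(uv[:,1]-c['cy'])/c['fy'],np.ones(len(uv))]@T[:3,:3].T
    return T[:3,3]+d*((z-T[2,3])/d[:,2])[:,None]
def proj(c,P):
    T=np.asarray(c['world_from_camera']); p=(np.atleast_2d(P)-T[:3,3])@T[:3,:3]
    return np.c_[c['fx']*p[:,0]/p[:,2]+c['cx'],c['fy']*p[:,1]/p[:,2]+c['cy']]
def tool(o): return np.array(o['tool_pos']),R.from_euler('xyz',o['tool_rot'],degrees=True).as_matrix()
E
python3 - <<'E'
from h import *
im=cv2.imread('pics/top0.png'); c=dict(np.load('pics/top0.npz'))
a=cv2.resize(im[250:310,200:290],(800,533)[:2] and (450,300),interpolation=2)
b=cv2.resize(im[130:240,155:312],(428,300),interpolation=2)
f=cv2.resize(im[240:335,350:450],(316,300),interpolation=2)
o=np.zeros((600,800,3),np.uint8); o[:300,:450]=a; o[300:,:428]=b; o[300:,450:766]=f
cv2.imwrite('pics/crop1.png',o)
for n,p,z in [('scan head',(223,279),.03),('handle end',(278,289),.015),('ylabel',(236,222),.04),('red wall far',(301,140),.08),('red wall near',(303,210),.08),('foam',(400,287),.02),('edge',(300,377),0)]: print(n,cast(c,p,z).round(3))
hsv=cv2.cvtColor(im,cv2.COLOR_BGR2HSV)
m=((hsv[...,0]>95)&(hsv[...,0]<125)&(hsv[...,1]>100)&(hsv[...,2]>70)).astype(np.uint8); m[:, :340]=0
cs=max(cv2.findContours(m,0,2)[0],key=cv2.contourArea); print('blue',cv2.approxPolyDP(cs,3,True)[:,0].tolist())
g=hsv[...,2]; m=(g<60).astype(np.uint8); m[:240]=0;m[335:]=0;m[:,:345]=0;m[:,450:]=0
p=np.argwhere(m)[:,::-1]; print('foam rect',cv2.minAreaRect(max(cv2.findContours(m,0,2)[0],key=cv2.contourArea)))
E
```

```text
scan head [[0.465 0.116 0.03 ]]
handle end [[ 0.443 -0.01   0.015]]
ylabel [[0.596 0.087 0.04 ]]
red wall far [[ 0.78  -0.063  0.08 ]]
red wall near [[ 0.62  -0.069  0.08 ]]
foam [[ 0.448 -0.293  0.02 ]]
edge [[ 0.239 -0.062  0.   ]]
blue [[369, 255], [367, 291], [390, 293], [401, 302], [426, 311], [432, 297], [396, 275], [396, 256]]
foam rect ((400.51617431640625, 286.05517578125), (77.60325622558594, 71.770751953125), 2.0825653076171875)
```

View pics/crop1.png

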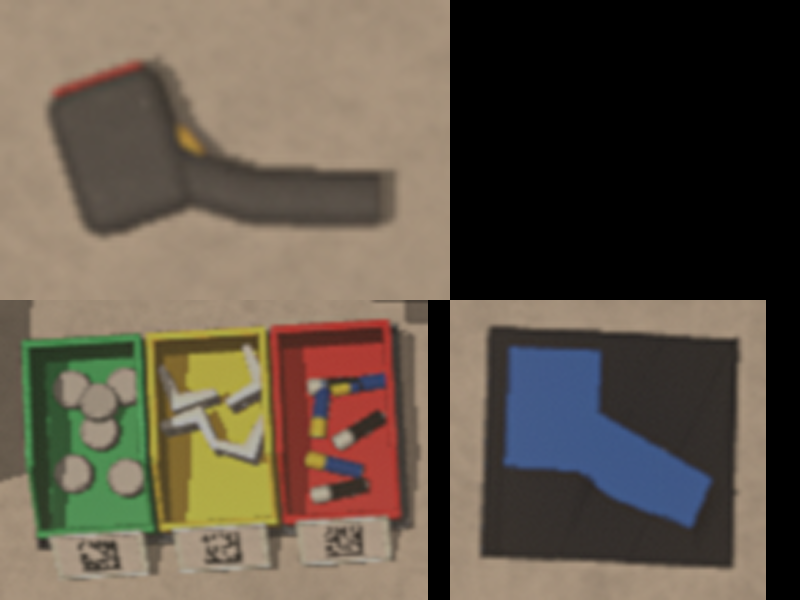

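The crops show the scanner's red window facing away from the robot, at about full-image pixels (211,269)–(229,263). The trigger is at (238,278), and the handle runs right to (278,289). The yellow bin is the middle one, with its label at (236,221). The foam sits at (400,286) with its cut-out at yaw ≈87°.

The steering keeps the tool vertical, but the label needs a sight line about 45° down. So I'll grip the head and tip it in the fingers against the red bin's side wall before reading.

```bash
cat > go.py <<'E'
import sys
from h import *
from cell import env
o=env.get_obs(); p,M=tool(o); x,y,z,yaw=map(float,sys.argv[1:5])
d=M.T@(np.array([x,y,z])-p); t=-((yaw-o['tool_rot'][2]+180)%360-180)
print('t',round(o['time_s'],2),'pos',p.round(4),'rot',np.round(o['tool_rot'],1),'shift',d.round(4),'turn',round(t,1),'q',np.round(o['qpos'],0),'rows',round(np.linalg.norm(d)/.0417,1))
E
python3 steer.py '0.25 -0.21 0 -57 0.087;0.25 -0.21 0 -57 0.087;0.25 -0.21 0 -57 0.087;0.25 -0.21 0 -57 0.087;0.25 -0.21 0 -57 0.087;0.25 -0.21 0 -57 0.087;0.25 -0.21 0 -57 0.087;0.25 -0.21 0 -57 0.087'; python3 go.py .485 .122 .22 197.5
```

```text
time_s: 0.77
tool_pos: [0.3546, -0.3593, 0.2394]
tool_rot: [-180.0, -0.0, 72.1]
force: [0.6, 1.7, 1.0]
grip_width: 0.087
grasp_force: 0.0
t 0.77 pos [ 0.3546 -0.3593  0.2394] rot [-180.    -0.    72.1] shift [ 0.4981 -0.0237  0.0196] turn -125.4 q [ 63.   2. -21. 103.   1.  76.  24.] rows 12.0
```

```bash
python3 steer.py '0.3 -0.02 0 -57 0.087;0.3 -0.02 0 -57 0.087;0.3 -0.02 0 -57 0.087;0.3 -0.02 0 -57 0.087;0.3 -0.02 0 -57 0.087;0.3 -0.02 0 -57 0.087;0.3 -0.02 0 -57 0.087;0.3 -0.02 0 -57 0.087'; python3 go.py .485 .122 .22 197.5
```

```text
time_s: 1.43
tool_pos: [0.4297, -0.0638, 0.2398]
tool_rot: [179.9, -0.0, 129.5]
force: [-0.6, -0.5, -0.0]
grip_width: 0.0869
grasp_force: 0.0
t 1.43 pos [ 0.4297 -0.0638  0.2398] rot [179.9  -0.  129.5] shift [0.1081 0.1609 0.0201] turn -68.0 q [ 46.  -8. -37. 111.  -5.  76.  50.] rows 4.7
```

```bash
python3 steer.py '0.108 0.16 0.02 -57 0.087;0.108 0.16 0.02 -57 0.087;0.108 0.16 0.02 -57 0.087;0.108 0.16 0.02 -57 0.087;0.108 0.16 0.02 -57 0.087;0.108 0.16 0.02 -57 0.087;0.108 0.16 0.02 -57 0.087;0.108 0.16 0.02 -57 0.087'; python3 steer.py '0 0 0 -11 0.087;0 0 0 -11 0.087;0 0 0 -11 0.087' ; python3 go.py .485 .122 .22 197.5; python3 - <<'E'
from h import *
from cell import env
c=env.read_camera('wrist'); cv2.imwrite('pics/w1.png',c['color']); np.savez('pics/w1.npz',**{k:c[k] for k in ['fx','fy','cx','cy','world_from_camera']})
print(np.round(c['world_from_camera'],3).tolist(), c['fx'])
E
```

```text
time_s: 2.1
tool_pos: [0.4856, 0.1137, 0.2189]
tool_rot: [180.0, -0.1, -173.9]
force: [-0.1, -0.3, -0.2]
grip_width: 0.0869
grasp_force: 0.0
time_s: 2.35
tool_pos: [0.4858, 0.1128, 0.2192]
tool_rot: [180.0, -0.0, -163.2]
force: [-0.5, -0.4, -0.3]
grip_width: 0.087
grasp_force: 0.0
t 2.35 pos [0.4858 0.1128 0.2192] rot [ 180.    -0.  -163.2] shift [-0.0019  0.009  -0.0008] turn -0.7 q [ 35.   4. -52. 104.   3.  74.  89.] rows 0.2
[[-0.287, 0.929, 0.231, 0.422], [0.958, 0.279, 0.07, 0.093], [0.0, 0.241, -0.97, 0.365], [0.0, 0.0, 0.0, 1.0]] 357.7472576080223
```

View pics/w1.png

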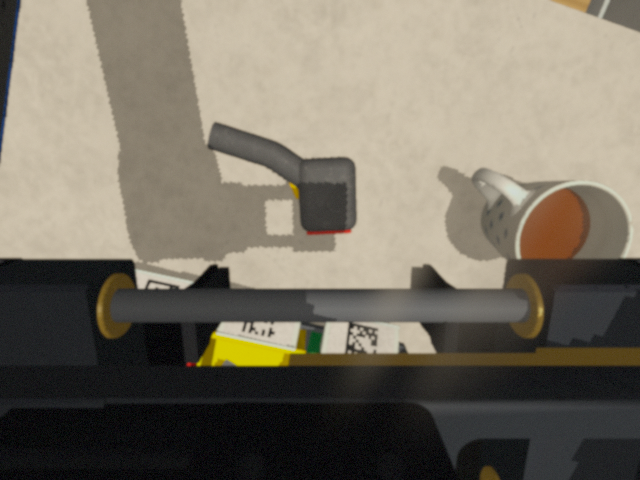

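The wrist view shows the head at x 301–355, y 157–232 px, with the red window along its bottom edge at about (328,232). The tool is already nearly aligned with it.

```bash
python3 - <<'E'
from h import *
from scipy.ndimage import gaussian_filter
for n,box in [('w1',(240,400,200,250)),('top0',(195,250,250,300))]:
    im=cv2.imread(f'pics/{n}.png'); c=dict(np.load(f'pics/{n}.npz')); hsv=cv2.cvtColor(im,cv2.COLOR_BGR2HSV)
    m=((hsv[...,0]<8)|(hsv[...,0]>172))&(hsv[...,1]>130)&(hsv[...,2]>60)
    b=np.zeros_like(m); b[box[2]:box[3],box[0]:box[1]]=1; p=np.argwhere(m&b)[:,::-1]
    r=cv2.minAreaRect(p.astype(np.int32)); print(n,'red',len(p),p.min(0),p.max(0),p.mean(0),r)
    W=cast(c,p.astype(float),.02); print('win',W.mean(0).round(4)); u=np.linalg.svd(W[:,:2]-W[:,:2].mean(0))[2][0]; print('dir',np.degrees(np.arctan2(u[1],u[0])), np.ptp(W[:,:2]@u))
im=cv2.imread('pics/w1.png'); g=cv2.cvtColor(im,cv2.COLOR_BGR2GRAY)
for r in (165,175,190,205,220): print(r,g[r,292:312].tolist(),g[r,344:364].tolist())
print([int(v) for v in g[145:170,330]])
c=dict(np.load('pics/w1.npz')); print(cast(c,[(301,190),(355.5,190),(328,157)],.034).round(4))
im=cv2.imread('pics/top0.png'); g=cv2.cvtColor(im,cv2.COLOR_BGR2GRAY); c=dict(np.load('pics/top0.npz'))
m=(g<95).astype(np.uint8); m[:250]=0;m[310:]=0;m[:,:200]=0;m[:,290:]=0
k=cv2.morphologyEx(m,cv2.MORPH_OPEN,np.ones((13,13),np.uint8)); r=cv2.minAreaRect(max(cv2.findContours(k,0,2)[0],key=cv2.contourArea)); print('head rect',r,cast(c,r[0],.034))
E
```

```text
w1 red 146 [307 229] [350 234] [327.9109589  231.57534247] ((328.5, 231.5), (3.4946112632751465, 43.10020446777344), 86.8201675415039)
win [0.4988 0.1248 0.02  ]
dir -70.47809795113561 0.04276976888893477
top0 red 19 [211 263] [227 268] [218.52631579 265.57894737] ((219.00001525878906, 265.5000305175781), (0.9486832022666931, 16.76007080078125), 71.56504821777344)
win [0.4964 0.1283 0.02  ]
dir 109.26344347082016 0.03885918678429334
165 [102, 103, 102, 98, 99, 97, 89, 80, 75, 76, 76, 79, 85, 88, 88, 89, 92, 91, 90, 92] [95, 94, 98, 92, 91, 90, 82, 83, 84, 84, 118, 160, 185, 192, 194, 194, 193, 195, 196, 194]
175 [91, 93, 92, 93, 95, 94, 88, 83, 76, 81, 84, 87, 88, 92, 93, 100, 99, 99, 102, 105] [111, 109, 106, 103, 102, 96, 94, 94, 92, 87, 96, 132, 168, 186, 190, 192, 191, 191, 192, 194]
190 [122, 123, 121, 123, 116, 104, 86, 64, 52, 54, 56, 57, 55, 58, 60, 60, 64, 63, 61, 63] [63, 58, 72, 87, 101, 99, 93, 90, 87, 84, 84, 117, 159, 183, 191, 193, 192, 192, 192, 191]
205 [156, 137, 130, 127, 127, 124, 116, 94, 65, 57, 56, 57, 57, 56, 61, 63, 64, 66, 63, 61] [60, 61, 78, 92, 96, 95, 93, 89, 84, 83, 80, 105, 145, 178, 190, 194, 194, 194, 194, 195]
220 [168, 150, 135, 128, 129, 133, 127, 115, 90, 65, 54, 54, 54, 55, 59, 58, 58, 61, 55, 58] [60, 68, 85, 96, 100, 100, 98, 94, 92, 88, 83, 103, 141, 171, 188, 193, 194, 194, 194, 194]
[196, 198, 196, 194, 194, 194, 192, 192, 191, 191, 188, 171, 134, 87, 70, 71, 78, 81, 85, 89, 91, 96, 101, 108, 106]
[[0.465  0.0881 0.034 ]
 [0.4505 0.1364 0.034 ]
 [0.4292 0.1033 0.034 ]]
head rect ((224.0, 279.0), (28.0, 24.0), 90.0) [[0.46499929 0.11296947 0.034     ]]
```

```bash
python3 go.py .4825 .1195 .020 197.5; python3 steer.py '0.001 0.007 0.05 -1 0.087;0.001 0.007 0.09 -1 0.087;0.001 0.007 0.13 -1 0.087;0.001 0.007 0.15 -1 0.087;0.001 0.007 0.15 -1 0.087'; python3 go.py .4825 .1195 .020 197.5
```

```text
t 2.4 pos [0.4858 0.1128 0.2192] rot [ 180.    -0.  -163.4] shift [0.0011 0.0074 0.1992] turn -0.9 q [ 35.   4. -52. 104.   3.  74.  89.] rows 4.8
time_s: 2.82
tool_pos: [0.4784, 0.1182, 0.0642]
tool_rot: [179.8, -0.6, -162.4]
force: [-1.2, -0.8, 0.7]
grip_width: 0.0867
grasp_force: 0.0
t 2.82 pos [0.4784 0.1182 0.0642] rot [ 179.8   -0.6 -162.4] shift [-0.0048 -0.0001  0.0442] turn 0.1 q [ 29.  15. -51. 114.  14.  57.  79.] rows 1.1
```

```bash
python3 steer.py '0 0 0.02 0 0.087;0 0 0.042 0 0.087;0 0 0.045 0 0.087;0 0 0.045 0 0.087'; python3 go.py .4825 .1195 .020 197.5
```

```text
time_s: 3.15
tool_pos: [0.4829, 0.1193, 0.0249]
tool_rot: [180.0, -0.1, -162.4]
force: [0.6, 0.7, 1.0]
grip_width: 0.0868
grasp_force: 0.0
t 3.15 pos [0.4829 0.1193 0.0249] rot [ 1.800e+02 -1.000e-01 -1.624e+02] shift [0.0004 0.0003 0.0049] turn 0.1 q [ 27.  19. -49. 116.  18.  53.  76.] rows 0.1
```

```bash
python3 steer.py '0 0 0.005 0 0.087;0 0 0.005 0 0.087;0 0 0.005 0 0.03;0 0 0.005 0 0.03;0 0 0.005 0 0.03;0 0 0.005 0 0.03;0 0 0.005 0 0.03;0 0 0.005 0 0.03' 40;python3 steer.py '0 0 0 0 0.03;0 0 0 0 0.03;0 0 -0.03 0 0.03;0 0 -0.06 0 0.03;0 0 -0.1 0 0.03;0 0 -0.11 0 0.03;0 0 -0.11 0 0.03;0 0 -0.11 0 0.03' ; python3 go.py .6 -.1 .15 90
```

```text
time_s: 3.82
tool_pos: [0.4832, 0.1193, 0.0196]
tool_rot: [-180.0, 0.0, -162.3]
force: [0.6, -0.4, 0.3]
grip_width: 0.0554
grasp_force: 4.5
time_s: 4.48
tool_pos: [0.483, 0.1188, 0.1292]
tool_rot: [-179.9, 0.0, -162.4]
force: [-0.2, -0.2, -2.0]
grip_width: 0.0543
grasp_force: 39.9
t 4.48 pos [0.483  0.1188 0.1292] rot [-179.9    0.  -162.4] shift [-0.0452 -0.244  -0.0206] turn 107.6 q [ 33.  10. -53. 111.   9.  64.  84.] rows 6.0
```

```bash
python3 - <<'E'
from h import *
from cell import env
im=cv2.imread('pics/scene0.png'); a=cv2.resize(im[170:270,270:400],(780,600),interpolation=2)
c=dict(np.load('pics/scene0.npz'))
for z in (.076,.08,.085,.09): 
    for P in [(.62,-.066,z),(.78,-.057,z)]: print(z,P,proj(c,P).round(1),((proj(c,P)[0]-[270,170])*6).round(0))
for z in (.034,.04,.045): 
  t=cast(dict(np.load('pics/top0.npz')),(236.4,220.6),z); print('label',z,t.round(4),((proj(c,t)[0]-[270,170])*6).round())
cv2.imwrite('pics/crop2.png',a)
t=dict(np.load('pics/top0.npz')); print('monitor low',cast(t,(300,130),.1),cast(t,(290,70),.4)); print(cast(t,[(298,139),(301.7,208.8)],.08))
E
```

```text
0.076 (0.62, -0.066, 0.076) [[331.5 227.5]] [369. 345.]
0.076 (0.78, -0.057, 0.076) [[375.8 214.1]] [635. 265.]
0.08 (0.62, -0.066, 0.08) [[331.5 226.3]] [369. 338.]
0.08 (0.78, -0.057, 0.08) [[375.9 212.9]] [635. 257.]
0.085 (0.62, -0.066, 0.085) [[331.5 224.7]] [369. 328.]
0.085 (0.78, -0.057, 0.085) [[375.9 211.3]] [635. 248.]
0.09 (0.62, -0.066, 0.09) [[331.5 223.1]] [369. 318.]
0.09 (0.78, -0.057, 0.09) [[376.  209.8]] [636. 239.]
label 0.034 [[0.6003 0.0865 0.034 ]] [179. 317.]
label 0.04 [[0.5996 0.0857 0.04  ]] [179. 307.]
label 0.045 [[0.599  0.0851 0.045 ]] [178. 299.]
monitor low [[ 0.79773136 -0.06144273  0.1       ]] [[ 0.82631535 -0.05019482  0.4       ]]
[[ 0.78213704 -0.05654804  0.08      ]
 [ 0.62226877 -0.06580922  0.08      ]]
```

View pics/crop2.png

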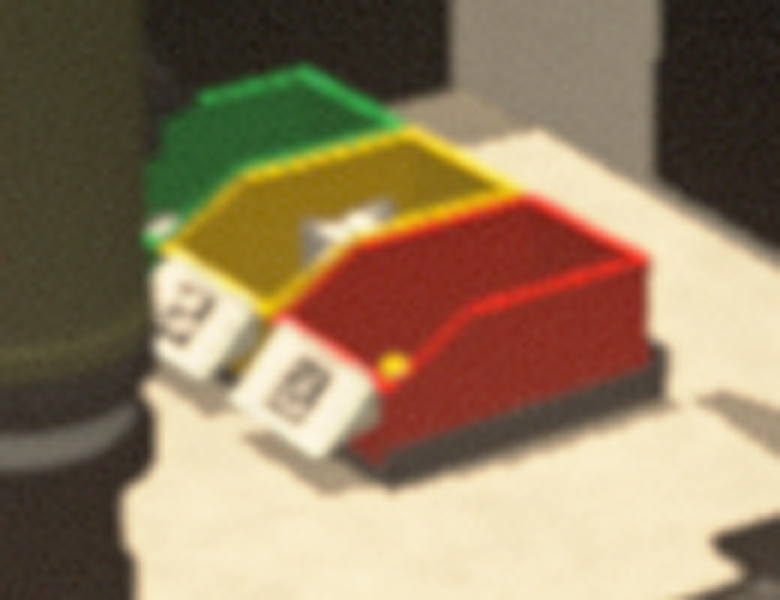

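```bash
python3 - <<'E'
from h import *
t=dict(np.load('pics/top0.npz'));c=dict(np.load('pics/scene0.npz'))
for z in (.03,.06,.09,.12,.15): P=cast(t,[(292,130),(555,129)],z); print(z,P.round(3).tolist(),proj(c,P).round(0).tolist())
for z in (.3,.35,.4,.45,.5): P=cast(t,[(286,80)],z); print(z,P.round(3),proj(c,P).round(0))
E
```

```text
0.03 [[0.816, -0.041, 0.03], [0.82, -0.661, 0.03]] [[382.0, 223.0], [542.0, 322.0]]
0.06 [[0.808, -0.042, 0.06], [0.812, -0.649, 0.06]] [[380.0, 215.0], [538.0, 309.0]]
0.09 [[0.8, -0.043, 0.09], [0.804, -0.637, 0.09]] [[379.0, 207.0], [533.0, 297.0]]
0.12 [[0.792, -0.044, 0.12], [0.796, -0.625, 0.12]] [[377.0, 198.0], [529.0, 284.0]]
0.15 [[0.784, -0.045, 0.15], [0.788, -0.613, 0.15]] [[376.0, 189.0], [524.0, 271.0]]
0.3 [[ 0.843 -0.039  0.3  ]] [[393. 136.]]
0.35 [[ 0.826 -0.041  0.35 ]] [[389. 120.]]
0.4 [[ 0.808 -0.043  0.4  ]] [[385. 104.]]
0.45 [[ 0.791 -0.046  0.45 ]] [[381.  87.]]
0.5 [[ 0.773 -0.048  0.5  ]] [[377.  69.]]
```

```bash
python3 - <<'E'
import cv2,numpy as np
im=cv2.imread('pics/scene0.png'); cv2.imwrite('pics/crop3.png',np.hstack([cv2.resize(im[190:290,360:540],(800,444),interpolation=2)]))
E
```

```text
(no output)
```

View pics/crop3.png

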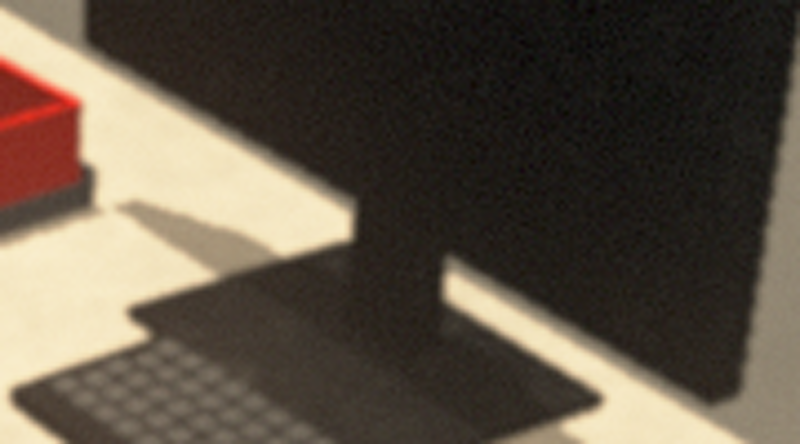

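The scene crops show that the red bin's side wall is at full height (z≈0.085) only for x>0.685, and slopes down toward the front. The monitor's bottom-left corner, at (380,200), puts the screen at x≈0.79 and z≥0.115. I'll therefore tip the scanner with its sight facing back at about -160° and the handle across the wall, which keeps the gripper clear of the monitor.

```bash
python3 go.py .674 -.141 .16 20; python3 steer.py '0 0 -0.03 57 0.03;-0.03 -0.05 -0.03 57 0.03;-0.06 -0.1 -0.03 57 0.03;-0.06 -0.14 -0.03 57 0.03;-0.06 -0.18 -0.03 57 0.03;-0.06 -0.18 -0.03 57 0.03;-0.06 -0.18 -0.03 57 0.03;-0.06 -0.18 -0.03 57 0.03'; python3 go.py .674 -.141 .16 20
```

```text
t 4.48 pos [0.483  0.1188 0.1292] rot [-179.9    0.  -162.4] shift [-0.1033 -0.3055 -0.0305] turn 177.6 q [ 33.  10. -53. 111.   9.  64.  84.] rows 7.8
time_s: 5.15
tool_pos: [0.5937, -0.0372, 0.1555]
tool_rot: [-179.8, -0.3, 140.0]
force: [-0.2, 1.1, -1.4]
grip_width: 0.0541
grasp_force: 39.9
t 5.15 pos [ 0.5937 -0.0372  0.1555] rot [-179.8   -0.3  140. ] shift [-0.1282 -0.0279 -0.005 ] turn 120.0 q [ 33.  19. -38.  96.  12.  70.  42.] rows 3.1
```

```bash
python3 steer.py '-0.04 -0.01 0 57 0.03;-0.08 -0.02 0 57 0.03;-0.12 -0.027 -0.003 57 0.03;-0.128 -0.028 -0.003 57 0.03;-0.128 -0.028 -0.003 57 0.03;-0.128 -0.028 -0.003 57 0.03;-0.128 -0.028 -0.003 57 0.03;-0.128 -0.028 -0.003 57 0.03'; python3 steer.py '0 0 0 57 0.03;0 0 0 57 0.03;0 0 0 57 0.03;0 0 0 57 0.03;0 0 0 57 0.03;0 0 0 57 0.03;0 0 0 57 0.03;0 0 0 57 0.03'; python3 steer.py '0 0 0 5 0.03;0 0 0 5 0.03;0 0 0 5 0.03' 30;  python3 go.py .674 -.141 .16 20; python3 - <<'E'
from h import *
from cell import env
ims=[]
for n in ['wrist','scene']:
    c=env.read_camera(n); cv2.imwrite(f'pics/{n}2.png',c['color']); np.savez(f'pics/{n}2.npz',**{k:c[k] for k in ['fx','fy','cx','cy','world_from_camera']}); ims.append(c['color'])
cv2.imwrite('pics/c4.png',np.hstack([cv2.resize(ims[0],(400,300)),cv2.resize(ims[1][130:280,230:430],(400,300))]))
E
```

```text
time_s: 5.82
tool_pos: [0.6745, -0.1367, 0.1582]
tool_rot: [-179.6, 0.0, 83.3]
force: [-0.1, 1.0, -1.2]
grip_width: 0.0543
grasp_force: 39.9
time_s: 6.48
tool_pos: [0.6743, -0.1367, 0.1582]
tool_rot: [-179.8, 0.3, 26.3]
force: [0.1, 0.5, -1.5]
grip_width: 0.0541
grasp_force: 39.9
time_s: 6.73
tool_pos: [0.6748, -0.1366, 0.1594]
tool_rot: [-179.9, 0.3, 21.8]
force: [-0.4, -0.3, -0.9]
grip_width: 0.0544
grasp_force: 29.9
t 6.73 pos [ 0.6748 -0.1366  0.1594] rot [-179.9    0.3   21.8] shift [-0.0024  0.0038 -0.0006] turn 1.8 q [ 19.  26. -14.  82.   7.  73. -63.] rows 0.1
```

View pics/c4.png

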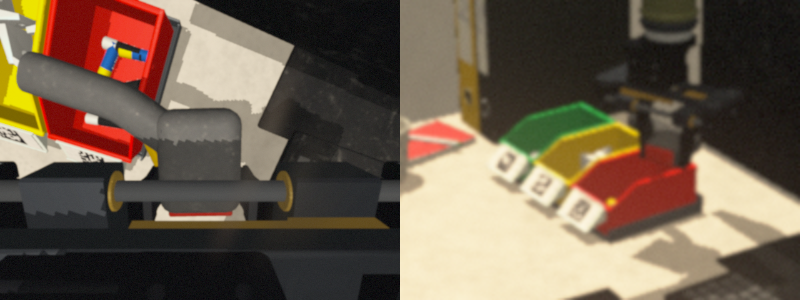

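```bash
python3 steer.py '0 0 0.03 0 0.03;0 0 0.045 0 0.03;0 0 0.048 0 0.03;0 0 0.048 0 0.03;0 0 0.048 0 0.03;0 0 0.048 0 0.03' 25; for i in 1 2 3; do python3 steer.py '0 0 0.003 0 0.03;0 0 0.003 0 0.03' | egrep 'pos|force:'; done
```

```text
time_s: 7.33
tool_pos: [0.6771, -0.137, 0.1161]
tool_rot: [179.9, -0.1, 21.7]
force: [0.7, 0.1, -0.4]
grip_width: 0.0547
grasp_force: 25.0
tool_pos: [0.6765, -0.1369, 0.1122]
force: [-0.6, -0.7, -1.4]
grasp_force: 25.0
tool_pos: [0.676, -0.1368, 0.1083]
force: [-0.3, -0.2, -1.4]
grasp_force: 25.0
tool_pos: [0.6758, -0.1368, 0.1049]
force: [0.3, 0.0, -1.6]
grasp_force: 25.0
```

```bash
for i in 1 2 3 4; do python3 steer.py '0 0 0.003 0 0.03;0 0 0.003 0 0.03' | egrep 'pos|force:'; done
```

```text
tool_pos: [0.6758, -0.1367, 0.1018]
force: [-0.7, -0.4, -1.0]
grasp_force: 25.0
tool_pos: [0.6758, -0.1368, 0.0989]
force: [-1.0, 0.3, -1.5]
grasp_force: 25.0
tool_pos: [0.6762, -0.1369, 0.0965]
force: [-0.7, -0.5, 2.4]
grasp_force: 25.0
tool_pos: [0.6761, -0.1371, 0.0938]
force: [-1.3, -1.1, 2.7]
grasp_force: 25.0
```

```bash
for i in 1 2; do python3 steer.py '0 0 0.003 0 0.03;0 0 0.006 0 0.03;0 0 0.009 0 0.03;0 0 0.012 0 0.03;0 0 0.012 0 0.03' | egrep 'pos|force:'; done; python3 steer.py '0 0 0.003 0 0.03;0 0 0.006 0 0.03;0 0 0.009 0 0.03;0 0 0.011 0 0.03;0 0 0.011 0 0.03'; python3 - <<'E'
from h import *
from cell import env
ims=[]
for n in ['wrist','scene']:
    c=env.read_camera(n); cv2.imwrite(f'pics/{n}3.png',c['color']); np.savez(f'pics/{n}3.npz',**{k:c[k] for k in ['fx','fy','cx','cy','world_from_camera']}); ims.append(c['color'])
cv2.imwrite('pics/c5.png',np.hstack([cv2.resize(ims[0],(400,300)),cv2.resize(ims[1][150:250,280:413],(400,300))]))
E
```

```text
tool_pos: [0.6757, -0.137, 0.0805]
force: [-2.1, -1.9, 2.5]
grasp_force: 25.0
tool_pos: [0.6767, -0.136, 0.0691]
force: [0.1, 0.7, 3.2]
grasp_force: 24.9
time_s: 9.75
tool_pos: [0.6776, -0.1362, 0.0589]
tool_rot: [180.0, -0.2, 21.7]
force: [0.7, 0.6, 4.9]
grip_width: 0.0541
grasp_force: 25.0
```

View pics/c5.png

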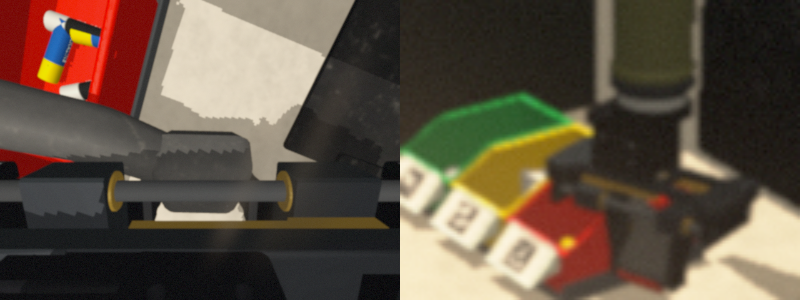

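```bash
python3 - <<'E'
from h import *
g2=cv2.cvtColor(cv2.imread('pics/wrist2.png'),6);g3=cv2.cvtColor(cv2.imread('pics/wrist3.png'),6)
print('before',[int(v) for v in g2[160:190,330]]); print('after',[int(v) for v in g3[195:235,330]])
def P(p,yaw,th,y=.056,z=.0124):
    t=np.radians(th);v=np.array([y*np.cos(t)-z*np.sin(t),0,-.002-(y*np.sin(t)+z*np.cos(t))])
    return p+R.from_euler('xyz',[180,0,yaw],degrees=True).as_matrix()@v
for n,p,yaw,ths in [('wrist2',(.6748,-.1366,.1594),21.8,(-10,-5,0,5)),('wrist3',(.6776,-.1362,.0589),21.7,(25,30,35,40,45))]:
    c=dict(np.load(f'pics/{n}.npz'))
    for th in ths: print(n,th,proj(c,[P(np.array(p),yaw,th),P(np.array(p),yaw,th,-.014,.0124),P(np.array(p),yaw,th,.056,-.0216)]).round(1).tolist())
E
```

```text
before [151, 151, 154, 153, 153, 154, 153, 154, 152, 154, 153, 148, 126, 91, 59, 55, 61, 65, 74, 75, 76, 78, 83, 84, 90, 91, 94, 97, 97, 100]
after [155, 155, 155, 155, 154, 155, 154, 156, 154, 153, 153, 153, 151, 144, 114, 79, 53, 49, 47, 48, 60, 80, 86, 90, 92, 91, 88, 93, 90, 92, 92, 93, 92, 95, 94, 94, 97, 99, 96, 95]
wrist2 -10 [[319.8, 165.0], [319.9, 340.6], [320.0, 173.4]]
wrist2 -5 [[319.8, 166.9], [319.9, 342.0], [320.0, 168.8]]
wrist2 0 [[319.8, 170.2], [319.9, 342.9], [319.9, 164.9]]
wrist2 5 [[319.7, 174.9], [319.9, 343.5], [319.9, 161.6]]
wrist3 25 [[319.6, 208.7], [319.9, 342.1], [319.6, 158.2]]
wrist3 30 [[319.7, 221.3], [319.9, 341.0], [319.6, 160.2]]
wrist3 35 [[319.7, 235.5], [319.9, 339.6], [319.6, 163.7]]
wrist3 40 [[319.7, 251.1], [319.9, 338.0], [319.6, 168.8]]
wrist3 45 [[319.7, 267.9], [319.9, 336.0], [319.6, 175.5]]
```

```bash
python3 - <<'E'
from h import *
c=dict(np.load('pics/wrist3.npz')); p=np.array((.6776,-.1362,.0589)); M=R.from_euler('xyz',[180,0,21.7],degrees=True).as_matrix()
def pr(th,y,z,x):
    t=np.radians(th); return proj(c,p+M@np.array([y*np.cos(t)-z*np.sin(t),x,-.002-(y*np.sin(t)+z*np.cos(t))]))[0]
for th in (0,25,35,45,50,55,60,65):
    print(th,[ (round(pr(th,y,z,0)[1]),round(pr(th,y,z,-.027)[0]-pr(th,y,z,.027)[0])) for y,z in ((.056,-.0216),(.056,.0124),(-.014,.0124))], 'hend',pr(th,.081,0,.105).round(), pr(th,.061,0,.063).round())
g=cv2.cvtColor(cv2.imread('pics/wrist3.png'),6)
for r in range(212,340,12): print(r,'L',[int(v) for v in g[r,232:268:3]],'R',[int(v) for v in g[r,372:412:3]])
im=cv2.imread('pics/wrist3.png'); cv2.imwrite('pics/c6.png',cv2.resize(im[110:360,:430],(800,465)))
E
```

```text
0 [(165, -118), (170, -148), (343, -131)] hend [595. 101.] [479. 155.]
25 [(158, -141), (209, -174), (342, -125)] hend [678. 114.] [512. 174.]
35 [(164, -151), (236, -183), (340, -122)] hend [716. 137.] [525. 194.]
45 [(175, -162), (268, -191), (336, -120)] hend [754. 175.] [537. 221.]
50 [(184, -168), (286, -193), (334, -119)] hend [772. 200.] [543. 237.]
55 [(194, -174), (304, -195), (331, -118)] hend [788. 227.] [548. 255.]
60 [(206, -179), (322, -196), (329, -117)] hend [802. 258.] [552. 274.]
65 [(220, -184), (341, -197), (326, -116)] hend [813. 290.] [555. 294.]
212 L [73, 71, 75, 72, 69, 65, 64, 59, 60, 52, 53, 57] R [76, 126, 151, 155, 156, 156, 157, 158, 156, 153, 154, 155, 150, 153]
224 L [80, 76, 80, 75, 73, 71, 76, 75, 76, 84, 92, 90] R [92, 90, 88, 89, 90, 85, 81, 79, 110, 151, 151, 150, 149, 148]
236 L [91, 85, 87, 80, 81, 82, 81, 80, 81, 92, 95, 95] R [92, 93, 92, 93, 89, 88, 89, 81, 78, 84, 148, 152, 152, 151]
248 L [73, 72, 66, 68, 69, 67, 80, 88, 90, 60, 62, 59] R [65, 61, 64, 68, 67, 70, 70, 71, 74, 75, 124, 148, 147, 148]
260 L [74, 73, 71, 72, 71, 73, 69, 63, 63, 65, 63, 64] R [66, 67, 70, 68, 72, 74, 69, 74, 76, 77, 88, 143, 147, 147]
272 L [68, 69, 67, 70, 64, 63, 66, 66, 69, 68, 68, 69] R [74, 75, 72, 75, 76, 77, 78, 77, 79, 81, 91, 142, 146, 145]
284 L [63, 64, 64, 68, 64, 62, 61, 67, 70, 71, 70, 72] R [77, 75, 72, 76, 79, 81, 82, 77, 77, 76, 58, 57, 66, 125]
296 L [64, 66, 64, 66, 65, 65, 66, 62, 66, 65, 69, 65] R [69, 73, 71, 72, 75, 78, 76, 78, 76, 79, 78, 76, 73, 74]
308 L [83, 82, 82, 80, 82, 82, 83, 83, 81, 81, 81, 82] R [86, 84, 89, 87, 88, 89, 87, 87, 85, 88, 87, 85, 84, 84]
320 L [76, 76, 77, 78, 80, 78, 77, 75, 74, 77, 76, 76] R [82, 85, 87, 85, 85, 84, 81, 84, 82, 81, 80, 79, 79, 80]
332 L [50, 50, 52, 52, 21, 20, 28, 175, 219, 217, 200, 100] R [78, 127, 197, 157, 146, 107, 55, 48, 44, 57, 57, 55, 58, 45]
```

View pics/c6.png

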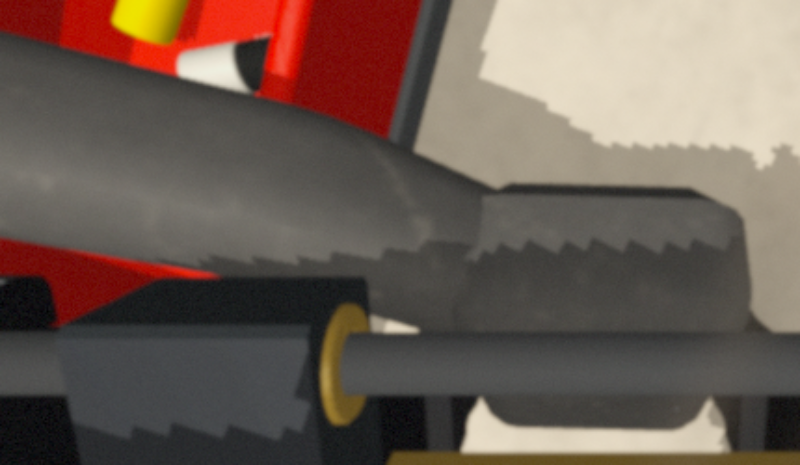

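```bash
python3 - <<'E'
from h import *
c=dict(np.load('pics/wrist3.npz')); p=np.array((.6776,-.1362,.0589)); M=R.from_euler('xyz',[180,0,21.7],degrees=True).as_matrix()
def pr(th,y,z,x,s=0):
    t=np.radians(th); P=p+M@np.array([y*np.cos(t)-z*np.sin(t),x,-.002-s-(y*np.sin(t)+z*np.cos(t))])
    T=c['world_from_camera']; return np.r_[proj(c,P)[0],357.7*.0275/((P-T[:3,3])@T[:3,2])]
for th in (0,30,40,45,50,55,60,65): print(th,*[pr(th,y/1e3,-.006,x/1e3).round() for x,y in ((-27,41),(-63,61),(-105,81))])
c0=c; c=dict(np.load('pics/wrist2.npz')); p=np.array((.6748,-.1366,.1594)); print('before',*[pr(0,y/1e3,-.006,x/1e3).round() for x,y in ((-27,41),(-63,61),(-105,81))])
E
```

```text
0 [256. 203.  65.] [166. 155.  67.] [ 55. 104.  69.]
30 [246. 219.  75.] [128. 173.  84.] [-42. 115.  95.]
40 [243. 231.  78.] [115. 193.  89.] [-81. 141. 105.]
45 [242. 239.  80.] [108. 205.  92.] [-100.  158.  110.]
50 [240. 248.  81.] [102. 219.  95.] [-119.  180.  115.]
55 [239. 257.  82.] [ 96. 236.  97.] [-137.  205.  120.]
60 [238. 267.  83.] [ 91. 253. 100.] [-153.  233.  124.]
65 [237. 278.  84.] [ 87. 272. 101.] [-166.  264.  127.]
before [256. 203.  65.] [166. 154.  67.] [ 55. 102.  69.]
```

The close-up shows the head tipped forward in the fingers. The handle runs from (245,236) to (115,205) and (0,184) full-image px, which fits a tilt of about 45°. I'll lift and carry it to the reading pose, then check the tilt from the side.

```bash
python3 steer.py '0 0 -0.03 0 0.03;0 0 -0.06 0 0.03;0 0 -0.1 0 0.03;0 0 -0.11 0 0.03;0 0 -0.11 0 0.03;0 0 -0.11 0 0.03' 45; python3 go.py .50 .0816 .16 183
```

```text
time_s: 10.35
tool_pos: [0.6754, -0.1374, 0.1673]
tool_rot: [180.0, 0.1, 21.6]
force: [0.2, -0.2, -3.0]
grip_width: 0.0541
grasp_force: 45.0
t 10.35 pos [ 0.6754 -0.1374  0.1673] rot [1.80e+02 1.00e-01 2.16e+01] shift [-0.0822 -0.2682  0.0074] turn -161.4 q [ 20.  26. -14.  82.   6.  73. -63.] rows 6.7
```

```bash
python3 steer.py '-0.04 -0.01 0 -57 0.03;-0.08 -0.03 0 -57 0.03;-0.1 -0.06 0 -57 0.03;-0.1 -0.09 0 -57 0.03;-0.09 -0.12 0 -57 0.03;-0.085 -0.15 0 -57 0.03;-0.082 -0.17 0 -57 0.03;-0.082 -0.17 0 -57 0.03'; python3 steer.py '0 0 0 -57 0.03;0 0 0 -57 0.03;0 0 0 -57 0.03;0 0 0 -57 0.03;0 0 0 -57 0.03;0 0 0 -57 0.03;0 0 0 -57 0.03;0 0 0 -57 0.03';python3 go.py .50 .0816 .16 183
```

```text
time_s: 11.02
tool_pos: [0.534, -0.0031, 0.1655]
tool_rot: [-179.6, -0.1, 79.4]
force: [-0.2, 0.3, -1.9]
grip_width: 0.054
grasp_force: 45.0
time_s: 11.68
tool_pos: [0.535, -0.0095, 0.1651]
tool_rot: [-179.8, -0.3, 136.0]
force: [-0.1, -0.1, -1.8]
grip_width: 0.0543
grasp_force: 45.0
t 11.68 pos [ 0.535  -0.0095  0.1651] rot [-179.8   -0.3  136. ] shift [0.0884 0.0412 0.0054] turn -47.0 q [ 26.  10. -31. 104.   5.  68.  40.] rows 2.3
```

```bash
python3 steer.py '0.04 0.02 0 -47 0.03;0.08 0.04 0 -47 0.03;0.088 0.041 0 -47 0.03;0.088 0.041 0 -47 0.03;0.088 0.041 0 -47 0.03;0.088 0.041 0 -47 0.03;0.088 0.041 0 -47 0.03;0.088 0.041 0 -47 0.03';python3 go.py .52 .0816 .126 183; python3 - <<'E'
from h import *
from cell import env
ims=[]
for n in ['wrist','scene','top']:
    c=env.read_camera(n); cv2.imwrite(f'pics/{n}4.png',c['color']); np.savez(f'pics/{n}4.npz',**{k:c[k] for k in ['fx','fy','cx','cy','world_from_camera']}); ims.append(c['color'])
p=np.array(env.get_obs()['tool_pos']); q=proj(c,p)[0].astype(int); s=proj(dict(np.load('pics/scene4.npz')),p)[0].astype(int); print(q,s)
a=cv2.resize(ims[1][s[1]-50:s[1]+50,s[0]-60:s[0]+60],(480,400),interpolation=2); b=cv2.resize(ims[0],(320,240)); d=cv2.resize(ims[2][q[1]-40:q[1]+40,q[0]-53:q[0]+53],(320,240),interpolation=2)
o=np.zeros((480,800,3),np.uint8); o[:400,:480]=a;o[:240,480:]=b;o[240:,480:]=d; cv2.imwrite('pics/c7.png',o)
E
```

```text
time_s: 12.35
tool_pos: [0.501, 0.0811, 0.1656]
tool_rot: [-180.0, -0.3, -177.3]
force: [-0.0, 0.1, -1.6]
grip_width: 0.0541
grasp_force: 45.0
t 12.35 pos [0.501  0.0811 0.1656] rot [-180.    -0.3 -177.3] shift [-0.0193 -0.0004  0.0395] turn -0.3 q [ 24.   7. -38. 107.   4.  68.  77.] rows 1.1
[230 260] [269 189]
```

View pics/c7.png

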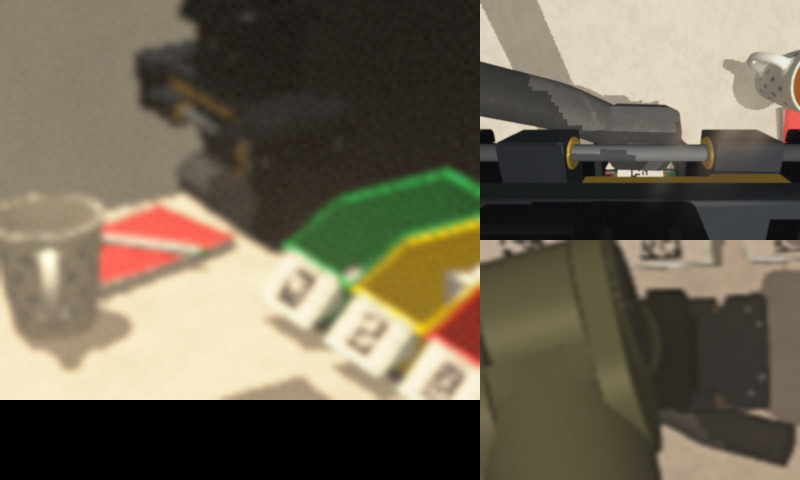

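The last composite shows the scanner held window-down. In the wrist image the yellow label's code sits between the fingers at about (320,344) px, and in the top image the handle end is near (280,283) px. I've used my picture views, so I'll get the tilt from the top image by numbers.

```bash
python3 - <<'E'
from h import *
c=dict(np.load('pics/top4.npz')); im=cv2.imread('pics/top4.png'); g=cv2.cvtColor(im,6); b=cv2.cvtColor(cv2.imread('pics/top0.png'),6)
for r in range(264,300,2): print(r,' '.join('%3d'%v for v in g[r,236:296:2]))
p=np.array((.501,.0811,.1656)); M=R.from_euler('xyz',[180,0,182.7],degrees=True).as_matrix()
def P(th,x,y,z):
    t=np.radians(th); return p+M@np.array([y*np.cos(t)-z*np.sin(t),x,-.002-(y*np.sin(t)+z*np.cos(t))])
for th in (30,35,40,45,50,55,60): print(th,[proj(c,P(th,x/1e3,y/1e3,-.006))[0].round(1).tolist() for x,y in ((-63,61),(-105,81))])
E
```

```text
264  41  42  42  44  43  40  40  51  50  52  51  52  52  53  52  52  53  64  62 105 106 105 104 103 104 102 103 102 103 104
266  40  42  41  43  44  42  39  51  52  51  51  53  51  53  54  52  56  73  62 105 106 105 106 106 106 104 104 105 105 105
268  41  43  42  41  43  41  41  50  52  51  52  53  52  52  51  53  52  52  61 105 106 104 104 104 104 104 105 105 107 106
270  42  42  42  43  44  41  45  48  48  47  52  51  53  53  52  73  57  53  60 105 105 105 103 104 103 105 105 105 105 105
272  43  42  42  44  42  43  50  52  51  54  66  55  53  52  53  59  54  54  59 105 105 105 105 105 105 105 105 105 104 103
274  43  41  42  42  42  44  52  52  51  54  67  60  55  53  52  52  50  49  62 105 104 104 106 105 104 103 105 105 107 105
276  50  55  59  48  44  49  49  50  49  50  57  57  52  59  67  82  99 104  95 104 103 105 104 105 104 101 102 102 105 104
278  58  66  71  72  71  73  61  53  53  53  52  54  54  52  55  73  95 127 144 115 103 103 103 103 103 103 102 104 105 104
280  53  64  61  68  70  73  72  56  56  55  55  56  54  54  53  53  51  49  54  73  74  86  96 101 102 103 
[... 683 characters left out ...]
 166 158 153 125 100  70  56  51  53  53  54 137 163 162 162 163 164 132 102
294 133 165 166 165 163 164 160 160 163 162 164 164 162 160 164 163 156 151 118  91  67  90 161 164 164 165 162 161 156 114
296  99 161 160 162 160 160 158 162 167 165 162 162 164 161 157 159 162 164 166 162 158 157 162 163 165 165 164 164 163 132
298  77 159 158 155 155 159 164 164 165 167 165 162 162 159 158 158 161 163 164 165 165 162 161 163 162 163 163 163 160 152
30 [[260.3, 286.0], [281.0, 293.6]]
35 [[260.1, 284.8], [280.7, 292.0]]
40 [[259.8, 283.3], [280.5, 290.0]]
45 [[259.6, 281.7], [280.3, 287.8]]
50 [[259.4, 279.9], [280.0, 285.4]]
55 [[259.1, 277.9], [279.8, 282.7]]
60 [[258.9, 275.8], [279.6, 279.7]]
```

```bash
python3 steer.py '-0.01 0 0.015 0 0.03;-0.019 0 0.03 0 0.03;-0.019 0 0.04 0 0.03;-0.019 0 0.04 0 0.03;-0.019 0 0.04 0 0.03;-0.019 0 0.04 0 0.03'; python3 steer.py '0 0 0 0 0.03;0 0 0 0 0.03;0 0 0 0 0.03'; python3 - <<'E'
from h import *
from cell import env
w=env.read_camera('wrist'); t=env.read_camera('top'); o=env.get_obs(); p,M=tool(o); print(p.round(4),np.round(o['tool_rot'],2))
cv2.imwrite('pics/wrist5.png',w['color']); cv2.imwrite('pics/top5.png',t['color'])
g=cv2.cvtColor(t['color'],6)
def P(th,x,y,z):
    a=np.radians(th); return p+M@np.array([y*np.cos(a)-z*np.sin(a),-x*-1,-.002-(y*np.sin(a)+z*np.cos(a))])
for th in (35,40,45,50): 
    e=proj(t,P(th,-.105,.081,-.006))[0]; W=P(th,0,-.017,-.0046); s=M@np.array([-np.cos(np.radians(th)),0,np.sin(np.radians(th))])
    L=np.array([.5996,.0857,.040]); n=np.array([-.7071*np.cos(.052),-.7071*np.sin(.052),.7071]); d=L-W
    print(th,e.round(1),'win',W.round(3),'dist',round(d@s,3),'off',(d-(d@s)*s).round(4),'ang',round(np.degrees(np.arccos(-s@n)),1))
c=int(round(e[0]))
for k in (-8,-6,-4,-3): print(c+k,g[255:310,c+k].tolist())
hsv=cv2.cvtColor(w['color'],cv2.COLOR_BGR2HSV); m=(hsv[...,2]>150)&(hsv[...,1]<60); m[:325]=0; m[365:]=0; m[:,:260]=0;m[:,380:]=0; q=np.argwhere(m); print(len(q), q.min(0) if len(q) else '',q.max(0) if len(q) else '', 'label px',proj(w,L))
E
```

```text
time_s: 13.0
tool_pos: [0.5216, 0.0828, 0.1289]
tool_rot: [-180.0, -0.0, -177.4]
force: [0.5, 1.3, -1.1]
grip_width: 0.0541
grasp_force: 45.0
time_s: 13.25
tool_pos: [0.5221, 0.0826, 0.1292]
tool_rot: [-180.0, 0.1, -177.4]
force: [1.0, 0.3, -0.7]
grip_width: 0.0542
grasp_force: 45.0
[0.522  0.0826 0.1289] [-1.7998e+02  4.0000e-02 -1.7735e+02]
35 [281.  281.8] win [0.533 0.083 0.117] dist 0.099 off [-0.0145 -0.0011 -0.0209] ang 10.0
40 [280.8 279.9] win [0.532 0.083 0.117] dist 0.101 off [-0.0098 -0.0009 -0.0117] ang 5.1
45 [280.6 277.7] win [0.531 0.083 0.116] dist 0.102 off [-0.0034 -0.0006 -0.0035] ang 0.4
50 [280.3 275.3] win [0.529 0.083 0.115] dist 0.103 off [ 0.0043 -0.0002  0.0036] ang 5.0
272 [58, 60, 55, 53, 54, 54, 54, 53, 51, 52, 57, 75, 102, 102, 80, 56, 53, 54, 56, 57, 58, 58, 57, 56, 53, 54, 51, 52, 80, 132, 157, 158, 156, 156, 159, 159, 160, 159, 158, 156, 160, 164, 164, 163, 164, 163, 164, 164, 162, 160, 157, 158, 159, 161, 162]
274 [90, 90, 91, 90, 91, 92, 93, 92, 92, 97, 102, 104, 106, 106, 93, 62, 50, 53, 55, 56, 57, 57, 57, 57, 56, 55, 53, 51, 59, 104, 152, 162, 159, 156, 158, 161, 161, 160, 156, 155, 158, 162, 164, 164, 163, 161, 162, 163, 164, 163, 163, 162, 161, 160, 161]
276 [103, 104, 103, 104, 104, 105, 105, 106, 106, 105, 106, 106, 106, 106, 102, 79, 57, 52, 55, 55, 56, 57, 57, 58, 56, 56, 54, 52, 53, 80, 132, 160, 160, 157, 159, 160, 161, 159, 158, 158, 160, 162, 166, 165, 162, 161, 162, 163, 163, 163, 163, 162, 160, 158, 158]
277 [102, 103, 104, 105, 104, 104, 105, 106, 106, 105, 105, 106, 105, 106, 103, 87, 59, 51, 54, 55, 56, 57, 56, 55, 54, 54, 53, 51, 49, 68, 117, 155, 161, 158, 160, 162, 161, 160, 159, 159, 160, 162, 164, 163, 162, 162, 162, 164, 163, 163, 163, 163, 161, 158, 158]
1312 [326 260] [353 379] label px [[320.01760468 347.34850976]]
```

```bash
python3 steer.py '0 0 0.006 0 0.03;0 0 0.006 0 0.03;0 0 0.006 0 0.03;0 0 0.006 0 0.03' |head -2; for i in 1 2 3 4; do python3 steer.py '0 0 0 0 0.03;0 0 0 0 0.03;0 0 0 0 0.03;0 0 0 0 0.03;0 0 0 0 0.03;0 0 0 0 0.03;0 0 0 0 0.03;0 0 0 0 0.03' |egrep 'time|pos'; done; python3 go.py .50 -.08 .16 183
```

```text
time_s: 13.68
tool_pos: [0.5217, 0.0826, 0.1223]
time_s: 14.35
tool_pos: [0.5219, 0.0826, 0.1225]
time_s: 15.02
tool_pos: [0.5219, 0.0826, 0.1225]
time_s: 15.68
tool_pos: [0.5219, 0.0826, 0.1225]
time_s: 16.35
tool_pos: [0.5219, 0.0826, 0.1225]
t 16.35 pos [0.5219 0.0826 0.1225] rot [-180.    -0.  -177.3] shift [ 0.0294 -0.1614 -0.0375] turn -0.3 q [ 23.  12. -38. 107.   8.  63.  74.] rows 4.0
```

The read pose was held still for more than 2.6 s. Next I'll move to clear table beside the foam and let the scanner settle flat out of the tilt.

```bash
python3 steer.py '0.01 0 -0.04 0 0.03;0.03 -0.03 -0.04 0 0.03;0.03 -0.06 -0.04 3 0.03;0.03 -0.1 -0.04 5 0.03;0.025 -0.14 -0.04 5 0.03;0.02 -0.145 -0.04 5 0.03;0.01 -0.145 -0.02 5 0.03;0.01 -0.145 0.01 5 0.03'|head -3; python3 steer.py '0 0 0 0 0.03;0 0 0 0 0.03' | tail -4; python3 go.py .515 -.06 .027 177.3
```

```text
time_s: 17.02
tool_pos: [0.5229, -0.0641, 0.115]
tool_rot: [-180.0, 0.5, 177.5]
tool_rot: [179.9, -0.2, 177.7]
force: [0.6, -0.7, 0.0]
grip_width: 0.0542
grasp_force: 45.0
t 17.18 pos [ 0.5171 -0.0623  0.1113] rot [179.9  -0.2 177.7] shift [0.0019 0.0021 0.0843] turn 0.4 q [ 33.  11. -31. 109.   7.  62.  86.] rows 2.0
```

```bash
python3 steer.py '0 0 0.03 0 0.03;0 0 0.06 0 0.03;0 0 0.075 0 0.03;0 0 0.08 0 0.03;0 0 0.083 0 0.03;0 0 0.083 0 0.03'|head -4; for f in 12 6 3; do python3 steer.py '0 0 0 0 0.03;0 0 0 0 0.03;0 0 0 0 0.03;0 0 0 0 0.03' $f |egrep 'pos|force|width'; done
cat > tilt.py <<'E'
from h import *
from cell import env
t=env.read_camera('top'); o=env.get_obs(); p,M=tool(o); g=cv2.cvtColor(t['color'],6); cv2.imwrite('pics/tl.png',t['color'])
for th in (-5,0,10,20,30,40,45):
    a=np.radians(th); x,y,z=-.103,.081,-.006
    e=proj(t,p+M@np.array([y*np.cos(a)-z*np.sin(a),x,-.002-(y*np.sin(a)+z*np.cos(a))]))[0]; print(th,e.round(1))
c=int(e[0])-3; print(c,265,g[265:315,c].tolist())
E
python3 tilt.py
```

```text
time_s: 17.68
tool_pos: [0.5197, -0.0626, 0.0308]
tool_rot: [-180.0, 0.1, 177.7]
force: [-0.2, 0.1, -1.9]
tool_pos: [0.5192, -0.0628, 0.0304]
force: [0.1, -0.3, -0.7]
grip_width: 0.0548
grasp_force: 12.0
tool_pos: [0.5186, -0.0627, 0.0295]
force: [0.7, 0.5, -1.2]
grip_width: 0.0548
grasp_force: 6.0
tool_pos: [0.5186, -0.0627, 0.0295]
force: [0.5, 0.1, -0.9]
grip_width: 0.0546
grasp_force: 3.0
-5 [343.4 292.9]
0 [343.5 293.2]
10 [343.8 293.2]
20 [344.2 292. ]
30 [344.6 289.8]
40 [345.  286.5]
45 [345.2 284.5]
342 265 [61, 61, 66, 66, 66, 68, 77, 87, 94, 101, 100, 99, 97, 97, 97, 96, 97, 97, 97, 96, 96, 98, 100, 95, 75, 53, 47, 50, 53, 56, 61, 68, 78, 86, 92, 96, 98, 98, 97, 96, 96, 97, 99, 98, 97, 98, 101, 101, 102, 110]
```

```bash
python3 steer.py '0 0 0.003 0 0.03;0 0 0.006 0 0.03;0 0 0.009 0 0.03;0 0 0.009 0 0.03;0 0 0.009 0 0.03' 3 |egrep 'pos|force'; python3 steer.py '0 0 0 0 0.087;0 0 0 0 0.087;0 0 0 0 0.087;0 0 0 0 0.087;0 0 0 0 0.087'; python3 steer.py '0 0 -0.04 0 0.087;0 0 -0.08 0 0.087;0 0 -0.12 0 0.087;0 0 -0.15 0 0.087;0.04 0 -0.17 0 0.087;0.06 0 -0.18 0 0.087;0.06 0 -0.18 0 0.087;0.06 0 -0.18 0 0.087'|head -2; python3 - <<'E'
from h import *
from cell import env
for n in ['wrist','top']:
    c=env.read_camera(n); im=c['color']; cv2.imwrite(f'pics/{n}6.png',im); np.savez(f'pics/{n}6.npz',**{k:c[k] for k in ['fx','fy','cx','cy','world_from_camera']})
    hsv=cv2.cvtColor(im,cv2.COLOR_BGR2HSV)
    m=(((hsv[...,0]<8)|(hsv[...,0]>172))&(hsv[...,1]>120)&(hsv[...,2]>60)).astype(np.uint8)
    N,lab,st,ce=cv2.connectedComponentsWithStats(m)
    for i in range(1,N):
        if 4<st[i,4]<600:
            q=np.argwhere(lab==i)[:,::-1]; W=cast(c,q,.02); u=np.linalg.svd(W[:,:2]-W[:,:2].mean(0),full_matrices=False)[2][0]; print(n,st[i],W.mean(0).round(4),np.degrees(np.arctan2(u[1],u[0])).round(1),np.ptp(W[:,:2]@u).round(4))
E
```

```text
tool_pos: [0.5186, -0.0627, 0.0203]
force: [-0.5, 0.1, -0.7]
grasp_force: 3.0
time_s: 19.57
tool_pos: [0.5185, -0.0627, 0.0205]
tool_rot: [-180.0, -0.0, 177.7]
force: [-0.5, 0.9, 0.7]
grip_width: 0.0803
grasp_force: 0.0
time_s: 20.23
tool_pos: [0.4586, -0.0606, 0.2015]
top [301 251   9   2  14] [ 0.5303 -0.0745  0.02  ] -94.4 0.0188
```

```bash
python3 - <<'E'
from h import *
c=dict(np.load('pics/wrist6.npz')); im=cv2.imread('pics/wrist6.png').astype(int)
d=im[...,2]-im[...,0]; m=((d<14)&(im.max(2)<135)).astype(np.uint8); m[255:]=0
m=cv2.morphologyEx(m,cv2.MORPH_OPEN,np.ones((3,3),np.uint8))
N,lab,st,ce=cv2.connectedComponentsWithStats(m); 
for i in range(1,N):
    if st[i,4]>800: print(st[i],ce[i])
i=lab[int(proj(c,[.50,-.063,.034])[0][1]),int(proj(c,[.50,-.063,.034])[0][0])]; print('expected head px',proj(c,[.4905,-.0635,.034]),'lab',i)
if i:
    cs=max(cv2.findContours((lab==i).astype(np.uint8),0,2)[0],key=cv2.contourArea); a=cv2.approxPolyDP(cs,4,True)[:,0]
    print(a.tolist()); print(cast(c,a,.02)[:,:2].round(3).tolist())
# expected outline from pose
yaw=np.radians(87.7); Rz=np.array([[np.cos(yaw),-np.sin(yaw)],[np.sin(yaw),np.cos(yaw)]]); o=np.array([.5185,-.0627])-Rz@[.041,-.038]
print('origin',o); 
for n,q,z in [('rearL',(14,18),.034),('rearR',(68,18),.034),('frontL',(14,-52),.034),('frontR',(68,-52),.034),('hend',(-64,43),.015),('grip',(-22,23),.015)]:
    w=np.r_[o+Rz@(np.array(q)/1e3),z]; print(n,w.round(3),proj(c,w)[0].round(0))
E
```

```text
[    0   127   179   128 12117] [106.18824792 170.86605595]
[ 204  180  146   75 4503] [280.43304464 221.30401954]
[   0  200   93   55 3146] [ 35.90273363 235.18881119]
expected head px [[319.23438646 255.97418425]] lab 0
origin [ 0.47888521 -0.10214196]
rearL [ 0.461 -0.087  0.034] [291. 226.]
rearR [ 0.464 -0.033  0.034] [351. 226.]
frontL [ 0.531 -0.09   0.034] [293. 298.]
frontR [ 0.534 -0.036  0.034] [350. 298.]
hend [ 0.433 -0.164  0.015] [209. 196.]
grip [ 0.455 -0.123  0.015] [255. 217.]
```

```bash
python3 - <<'E'
from h import *
c=dict(np.load('pics/wrist6.npz')); im=cv2.imread('pics/wrist6.png').astype(int)
d=im[...,2]-im[...,0]; m=((d<14)&(im.max(2)<135)); m[255:]=0; m[:,:195]=0;m[:,355:]=0
yaw=np.radians(87.7); Rz=np.array([[np.cos(yaw),-np.sin(yaw)],[np.sin(yaw),np.cos(yaw)]]); o=np.array([.4789,-.1021])
for u in range(206,352,8):
    r=np.flatnonzero(m[:,u]); r=r[r>170]
    if len(r): w=cast(c,[(u,r.min()),(u,r.max())],.0155)[:,:2]; print(u,r.min(),r.max(),((w.mean(0)-o)@Rz*1e3).round(1),'top',((w[0]-o)@Rz*1e3).round(0),'bot',((w[1]-o)@Rz*1e3).round(0))
# foam from top0
t=dict(np.load('pics/top0.npz')); P=cast(t,[(369,255),(367,291),(396,256),(426,311),(432,297)],.004); 
fy=np.radians(87.3); Rf=np.array([[np.cos(fy),-np.sin(fy)],[np.sin(fy),np.cos(fy)]])
b=cv2.imread('pics/top0.png'); hsv=cv2.cvtColor(b,cv2.COLOR_BGR2HSV); mm=(hsv[...,2]<75).astype(np.uint8); mm[:240]=0;mm[335:]=0;mm[:,:345]=0;mm[:,452:]=0
h=cv2.morphologyEx(mm,cv2.MORPH_CLOSE,np.ones((5,5),np.uint8)); k=cv2.convexHull(max(cv2.findContours(h,0,2)[0],key=cv2.contourArea)); r=cv2.minAreaRect(k); print(r)
q=cast(t,cv2.boxPoints(r),.02); print(q.round(4).tolist(), 'centre',q.mean(0).round(4),[np.linalg.norm(q[i]-q[i-1]).round(4) for i in range(4)])
E
```

```text
206 191 205 [-66.6  40.9] top [-66.  48.] bot [-67.  34.]
214 180 208 [-58.9  44.6] top [-58.  58.] bot [-60.  32.]
222 182 211 [-51.6  42.2] top [-51.  56.] bot [-53.  29.]
230 186 214 [-44.3  38.9] top [-43.  52.] bot [-45.  26.]
238 189 217 [-37.   36.1] top [-36.  49.] bot [-38.  23.]
246 192 220 [-29.7  33.2] top [-29.  47.] bot [-30.  20.]
254 195 223 [-22.3  30.4] top [-22.  44.] bot [-23.  17.]
262 199 227 [-14.9  26.5] top [-14.  40.] bot [-15.  13.]
270 201 232 [-7.5 23.1] top [-7. 38.] bot [-8.  8.]
278 206 237 [-0.1 18.3] top [ 0. 33.] bot [-1.  3.]
286 211 242 [ 7.4 13.4] top [ 8. 29.] bot [ 7. -2.]
294 217 254 [14.8  4.5] top [15. 23.] bot [ 14. -14.]
302 220 254 [22.5  3. ] top [23. 20.] bot [ 22. -14.]
310 220 254 [30.1  3. ] top [30. 20.] bot [ 30. -14.]
318 220 254 [37.8  3. ] top [38. 20.] bot [ 38. -14.]
326 220 254 [45.5  2.9] top [45. 20.] bot [ 46. -14.]
334 220 254 [53.2  2.9] top [53. 20.] bot [ 53. -14.]
342 222 254 [60.8  1.9] top [61. 18.] bot [ 61. -14.]
((400.0970458984375, 286.1706848144531), (78.97313690185547, 72.02084350585938), 2.385944128036499)
[[0.3709, -0.1986, 0.02], [0.5373, -0.2061, 0.02], [0.5303, -0.3899, 0.02], [0.3641, -0.3804, 0.02]] centre [ 0.4507 -0.2937  0.02  ] [np.float64(0.182), np.float64(0.1666), np.float64(0.1839), np.float64(0.1664)]
```

```bash
python3 steer.py '0 0.02 0 57 0.087;0 0.04 0 57 0.087;0 0.06 0 57 0.087;0 0.06 0 57 0.087;0 0.06 0 57 0.087;0 0.06 0 57 0.087;0 0.06 0 57 0.087;0 0.06 0 57 0.087'|head -3; python3 steer.py '0 0 0 57 0.087;0 0 0 57 0.087;0 0 0.03 57 0.087;0 0 0.06 57 0.087;0 0 0.09 57 0.087;0 0 0.1 57 0.087;0 0 0.1 57 0.087;0 0 0.1 57 0.087'|head -3;python3 go.py .4536 -.1231 .0195 64.1
```

```text
time_s: 21.0
tool_pos: [0.4614, 0.0001, 0.1994]
tool_rot: [-180.0, -0.1, 120.3]
time_s: 21.67
tool_pos: [0.4602, 0.0004, 0.0982]
tool_rot: [-179.7, -0.0, 63.3]
t 21.67 pos [4.602e-01 4.000e-04 9.820e-02] rot [-179.7   -0.    63.3] shift [-0.1133  0.0498  0.0784] turn -0.8 q [ 33.   5. -37. 117.   3.  59. -32.] rows 3.5
```

```bash
python3 steer.py '-0.04 0.017 0 -1 0.087;-0.08 0.034 0 -1 0.087;-0.113 0.05 0 -1 0.087;-0.113 0.05 0.01 -1 0.087;-0.113 0.05 0.02 -1 0.087;-0.113 0.05 0.02 -1 0.087'|head -3;python3 go.py .4536 -.1231 .0195 64.1
```

```text
time_s: 22.17
tool_pos: [0.4543, -0.1225, 0.0776]
tool_rot: [-179.7, -0.1, 64.7]
t 22.17 pos [ 0.4543 -0.1225  0.0776] rot [-1.797e+02 -1.000e-01  6.470e+01] shift [-0.0009 -0.0001  0.0581] turn 0.6 q [ 41.   7. -30. 117.   4.  57. -17.] rows 1.4
```

```bash
python3 steer.py '0 0 0.02 0.6 0.087;0 0 0.04 0.6 0.087;0 0 0.055 0.6 0.087;0 0 0.055 0.6 0.087;0 0 0.055 0.6 0.087;0 0 0.055 0.6 0.087'|head -4;python3 go.py .4536 -.1231 .0195 64.1
```

```text
time_s: 22.67
tool_pos: [0.4566, -0.1227, 0.0261]
tool_rot: [180.0, -0.0, 64.2]
force: [0.1, -0.2, 0.1]
t 22.67 pos [ 0.4566 -0.1227  0.0261] rot [180.   -0.   64.2] shift [-0.0016 -0.0025  0.0066] turn 0.1 q [ 40.  12. -30. 119.   8.  50. -20.] rows 0.2
```

```bash
python3 steer.py '-0.002 -0.002 0.0065 0 0.087;-0.002 -0.002 0.0065 0 0.087;-0.002 -0.002 0.0065 0 0.01;-0.002 -0.002 0.0065 0 0.01;-0.002 -0.002 0.0065 0 0.01;-0.002 -0.002 0.0065 0 0.01;-0.002 -0.002 0.0065 0 0.01;-0.002 -0.002 0.0065 0 0.01' 50; python3 steer.py '0 0 0 0 0.01;0 0 0 0 0.01;0 0 0 0 0.01;0 0 0 0 0.01;0 0 0 0 0.01;0 0 0 0 0.01'
```

```text
time_s: 23.33
tool_pos: [0.4532, -0.1247, 0.0192]
tool_rot: [180.0, 0.0, 64.1]
force: [0.3, 1.3, -0.5]
grip_width: 0.0547
grasp_force: 0.0
time_s: 23.83
tool_pos: [0.453, -0.1247, 0.019]
tool_rot: [-180.0, 0.0, 64.1]
force: [-0.7, 0.6, 0.1]
grip_width: 0.0316
grasp_force: 49.9
```

```bash
python3 steer.py '0 0 -0.02 0 0.01;0 0 -0.05 0 0.01;0 0 -0.08 0 0.01;0 0 -0.09 0 0.01;0 0 -0.09 0 0.01;0 0 -0.09 0 0.01'; python3 - <<'E'
from h import *
from cell import env
t=dict(np.load('pics/top0.npz')); b=cv2.imread('pics/top0.png').astype(float); bl=b[...,0]-b[...,2]
def cross(prof,i0):  # subpixel half-level
    lo,hi=prof.min(),prof.max(); h=(lo+hi)/2; k=np.flatnonzero((prof[:-1]-h)*(prof[1:]-h)<=0)[0]; return i0+k+(h-prof[k])/(prof[k+1]-prof[k])
fc=np.array([.4507,-.2937]); a=np.radians(87.5); Rf=np.array([[np.cos(a),-np.sin(a)],[np.sin(a),np.cos(a)]])
F=lambda u,v,z:((cast(t,(u,v),z)[0,:2]-fc)@Rf*1e3).round(1)
print('left(x~78)',[F(cross(bl[v,358:376],358),v,.02) for v in (262,272,282)])
print('right(x~8)',[F(cross(bl[v,388:404],388),v,.004) for v in (259,264,269)])
print('top(y~-67)',[F(u,cross(bl[246:264,u],246),.012) for u in (374,382,390)])
print('bottom head(y~19)',[F(u,cross(bl[280:304,u],280),.012) for u in (372,378,384)])
g=b.mean(2)
print('foam edges: top y-85',[F(u,cross(g[242:254,u],242),.02) for u in (370,400,430)],'bot y85',[F(u,cross(g[316:330,u],316),.02) for u in (370,400,430)],'L x92',[F(cross(g[v,352:366],352),v,.02) for v in (260,280,310)],'R x-92',[F(cross(g[v,430:450],430),v,.02) for v in (260,280,310)])
c=env.read_camera('top'); o=env.get_obs(); p,M=tool(o); im=c['color']; cv2.imwrite('pics/top7.png',im); hsv=cv2.cvtColor(im,cv2.COLOR_BGR2HSV)
z0=p[2]-.019; e=proj(c,[p[0]+.08,p[1]+.06,z0+.02])[0]; print('exp win',e)
m=((hsv[...,0]<8)|(hsv[...,0]>172))&(hsv[...,1]>110)&(hsv[...,2]>50); q=np.argwhere(m)[:,::-1]; q=q[np.linalg.norm(q-e,axis=1)<28]
if len(q): W=cast(c,q.astype(float),z0+.02); u=np.linalg.svd(W[:,:2]-W[:,:2].mean(0),full_matrices=False)[2][0]; print(len(q),'win',W.mean(0).round(4),'dir',np.degrees(np.arctan2(u[1],u[0])).round(1),np.ptp(W[:,:2]@u),'in tool',(M.T@(W.mean(0)-p)).round(4))
E
```

```text
time_s: 24.33
tool_pos: [0.4529, -0.1248, 0.1086]
tool_rot: [180.0, 0.0, 64.0]
force: [-0.5, -0.1, -1.3]
grip_width: 0.0312
grasp_force: 50.0
left(x~78) [array([ 77.6, -51.9]), array([ 78. , -28.7]), array([78. , -5.5])]
right(x~8) [array([  6.4, -63.1]), array([  6.1, -51.4]), array([  6.4, -39.6])]
top(y~-67) [array([ 62.4, -71.5]), array([ 43.7, -71.6]), array([ 25., -72.])]
bottom head(y~19) [array([63.6, 19. ]), array([49.7, 18.7]), array([35.7, 19.4])]
foam edges: top y-85 [array([ 73.1, -85. ]), array([  3.1, -84.2]), array([-66.9, -83.6])] bot y85 [array([66.5, 84.9]), array([-2.7, 83.8]), array([-71.9,  84.4])] L x92 [array([ 92.4, -55.9]), array([92.2, -9.4]), array([91.6, 59.8])] R x-92 [array([-92.1, -64.6]), array([-92.8, -18.2]), array([-92.8,  51. ])]
exp win [300.6451411  247.95600487]
45 win [ 0.5312 -0.0602  0.1087] dir -91.6 0.04171897036727512 in tool [ 0.0925  0.043  -0.0011]
```

```bash
python3 go.py .4335 -.315 .10 63.5; python3 steer.py '-0.04 0.01 0 0.5 0.01;-0.08 0.03 0 0.5 0.01;-0.12 0.05 0 0.5 0.01;-0.15 0.06 0 0.5 0.01;-0.175 0.067 0 0.5 0.01;-0.179 0.067 0.01 0.5 0.01;-0.179 0.067 0.02 0.5 0.01;-0.179 0.067 0.02 0.5 0.01'|head -3; python3 go.py .4335 -.315 .05 63.5
```

```text
t 24.38 pos [ 0.4521 -0.1245  0.1077] rot [-179.9    0.    64.1] shift [-0.1794  0.0667  0.0077] turn 0.6 q [ 42.   5. -31. 116.   3.  60. -16.] rows 4.6
time_s: 25.05
tool_pos: [0.4327, -0.3124, 0.0847]
tool_rot: [-179.6, -0.1, 63.6]
t 25.05 pos [ 0.4327 -0.3124  0.0847] rot [-1.796e+02 -1.000e-01  6.360e+01] shift [-0.002   0.0021  0.0347] turn 0.1 q [ 52.  14. -21. 109.   6.  59.   2.] rows 0.8
```

```bash
python3 steer.py '-0.002 0.002 0.02 0 0.01;-0.002 0.002 0.033 0 0.01;-0.002 0.002 0.033 0 0.01;-0.002 0.002 0.033 0 0.01'|egrep 'pos|force'; cat > win.py <<'E'
from h import *
from cell import env
c=env.read_camera('top'); o=env.get_obs(); p,M=tool(o); im=c['color']; hsv=cv2.cvtColor(im,cv2.COLOR_BGR2HSV); print(p.round(4),np.round(o['tool_rot'],1),round(o['time_s'],2))
z0=p[2]-.019; e=proj(c,[.5145,-.2534,z0+.02])[0]
m=((hsv[...,0]<8)|(hsv[...,0]>172))&(hsv[...,1]>100)&(hsv[...,2]>45); q=np.argwhere(m)[:,::-1]; q=q[np.linalg.norm(q-e,axis=1)<25]
if len(q): W=cast(c,q.astype(float),z0+.02); u=np.linalg.svd(W[:,:2]-W[:,:2].mean(0),full_matrices=False)[2][0]; print(len(q),'win',W.mean(0).round(4),'dir',np.degrees(np.arctan2(u[1],u[0])).round(1),np.ptp(W[:,:2]@u).round(4))
a=np.radians(87.5); Rf=np.array([[np.cos(a),-np.sin(a)],[np.sin(a),np.cos(a)]])
b=(hsv[...,0]>95)&(hsv[...,0]<125)&(hsv[...,1]>90)&(hsv[...,2]>45)
q=np.argwhere(b[235:335,345:455])[:,::-1]+[345,235]; print('blue left',len(q))
if len(q):
    f=(cast(c,q.astype(float),.004)[:,:2]-[.4507,-.2937])@Rf*1e3; h,_,_=np.histogram2d(f[:,0],f[:,1],bins=[range(-80,100,10),range(-80,70,10)]); print(h.astype(int))
E
python3 win.py
```

```text
tool_pos: [0.4356, -0.3151, 0.0549]
force: [0.0, -0.5, -1.3]
grasp_force: 50.0
[ 0.4363 -0.3159  0.0559] [-179.9   -0.    63.7] 25.43
37 win [ 0.5144 -0.2521  0.0569] dir -90.9 0.0408
blue left 284
[[ 0  0  0  0  0  0  0  0  0  0  0  0  0  0]
 [ 0  0  0  0  0  0  0  0  0  0  0  0  0  0]
 [ 0  0  0  0  0  0  0  0  0  0  0  0  0  0]
 [ 0  0  0  0  0  0  0  0  0  0  0  0  0  0]
 [ 0  0  0  0  0  0  0  0  0  0  0  0  0  0]
 [ 0  0  0  0  0  0  0  0  0  0  0  0  0  0]
 [ 0  0  0  0  0  0  2  0  0  0  0  0  0  0]
 [ 0  0  0  0  0  0  8  1  0  0  0  0  0  0]
 [ 2  5  0  0  0  0  0  0  0  5  1  0  0  0]
 [ 0  4  0  0  0  0  0  0  2 18  4  0  0  0]
 [ 0  0  0  0  0  0  0  0  4 17  0  0  0  0]
 [ 0  0  0  0  0  0  0  0  5 20  0  0  0  0]
 [ 0  0  0  0  0  0  0  0  4 16  0  0  0  0]
 [ 2  0  0  0  0  0  0  0  4 15  0  0  0  0]
 [ 0 16  4  5  5  5  4  4 11 15  0  0  0  0]
 [ 0  9  9  7  7  9  9  8  8 10  0  0  0  0]
 [ 0  0  0  0  0  0  0  0  0  0  0  0  0  0]]
```

```bash
python3 steer.py '0 -0.001 0.01 0.6 0.01;0 -0.001 0.018 0.6 0.01;0 -0.001 0.02 0.6 0.01;0 -0.001 0.02 0.6 0.01'|egrep 'pos|force'; for i in 1 2 3; do python3 steer.py '0 0 0.002 0 0.01;0 0 0.003 0 0.01;0 0 0.003 0 0.01'|egrep 'pos|force:'; done
```

```text
tool_pos: [0.4344, -0.3166, 0.0351]
force: [-0.2, -0.0, -1.0]
grasp_force: 50.0
tool_pos: [0.4351, -0.3173, 0.0331]
force: [-0.8, 0.2, -0.6]
grasp_force: 50.0
tool_pos: [0.4349, -0.3171, 0.0299]
force: [0.1, -0.0, -1.8]
grasp_force: 50.0
tool_pos: [0.4348, -0.317, 0.0267]
force: [-0.8, -0.9, -2.0]
grasp_force: 50.0
```

```bash
for i in 1 2; do python3 steer.py '0.001 0.0 0.001 0 0.01;0.001 0 0.002 0 0.01;0.001 0 0.002 0 0.01'|egrep 'pos|force:'; done; python3 win.py | head -2
```

```text
tool_pos: [0.4354, -0.3161, 0.0248]
force: [-0.0, -0.3, -1.6]
grasp_force: 50.0
tool_pos: [0.4362, -0.3153, 0.0231]
force: [0.1, 0.2, -0.6]
grasp_force: 50.0
[ 0.4361 -0.3153  0.0231] [180.  -0.  63.] 27.07
30 win [ 0.5152 -0.2534  0.0241] dir -94.1 0.0395
```

```bash
python3 steer.py '0 0 0.0005 0 0.01;0 0 0.0005 0 0.01;0 0 0.0005 0 0.01' 8|egrep 'pos|force'; python3 steer.py '0 0 0 0 0.01;0 0 0 0 0.01;0 0 0 0 0.05;0 0 0 0 0.06;0 0 0 0 0.06;0 0 0 0 0.06;0 0 0 0 0.06' 4|egrep 'pos|force|width'; python3 steer.py '0 0 -0.01 0 0.06;0 0 -0.03 0 0.06;0 0 -0.06 0 0.06;0 0 -0.1 0 0.06;0 0 -0.14 0 0.06;-0.02 0 -0.16 0 0.06;-0.03 0 -0.17 0 0.06;-0.03 0 -0.17 0 0.06'|egrep 'time|pos'; python3 go.py .30 -.5 .24 64; python3 win.py
```

```text
tool_pos: [0.4362, -0.3155, 0.0229]
force: [-0.6, 0.5, 2.6]
grasp_force: 8.0
tool_pos: [0.4337, -0.3144, 0.0225]
force: [-7.1, 4.5, 9.7]
grip_width: 0.0481
grasp_force: 5.0
time_s: 28.57
tool_pos: [0.4218, -0.346, 0.1952]
t 28.57 pos [ 0.4218 -0.346   0.1952] rot [179.7   0.2  62.7] shift [-0.1928 -0.0373 -0.0444] turn -1.3 q [ 55.   8. -20. 101.   3.  71.   7.] rows 4.8
[ 0.4217 -0.3437  0.1928] [179.9   0.   62.8] 28.62
28 win [ 0.5061 -0.2349  0.1938] dir -93.7 0.0348
blue left 596
[[ 0  0  0  0  0  0  0  0  0  0  0  0  0  0]
 [ 0  0  0  0  0  0  0  0  0 11  0  0  0  0]
 [ 0  0  0  0  0  0  0  0  7  8  0  0  5  0]
 [ 0  0  0  0  0  0  0  0 16  1  0  3 17  0]
 [ 0  0  0  0  0  0  0  7 17  0  0  6 16  0]
 [ 0  0  0  0  0  0  1 16  6  0  0 13 10  0]
 [ 0  0  0  0  0  0  9 15  0  0  6 20  2  0]
 [ 0  0  0  0  0  1 14  6  0  0 11 13  0  0]
 [ 2  8  8  8  8  3  3  0  0  4 15  3  0  0]
 [ 0 13  4  4  3  0  0  0  1 17  4  0  0  0]
 [ 2  4  0  0  0  0  0  0  4 17  0  0  0  0]
 [ 4  4  0  0  0  0  0  0  5 20  0  0  0  0]
 [ 5  1  0  0  0  0  0  0  4 16  0  0  0  0]
 [ 4  0  0  0  0  0  0  0  6 15  0  0  0  0]
 [ 0 12  0  1  4  0  0  0  9 15  0  0  0  0]
 [ 0  9  9  7  8  9  9  9  9 10  0  0  0  0]
 [ 0  0  0  0  0  0  0  0  0  0  0  0  0  0]]
```

```bash
python3 - <<'E'
from h import *
from cell import env
a=cv2.imread('pics/top0.png'); t=env.read_camera('top'); s=env.read_camera('scene'); b=t['color']
for n,(u,v) in {'mug':(135,293),'label roll':(468,247),'tape':(477,317)}.items():
    d=cv2.absdiff(a,b)[v-18:v+18,u-18:u+18]; print(n,d.mean().round(1),(d.max(2)>40).sum())
hsv=cv2.cvtColor(b,cv2.COLOR_BGR2HSV); m=((hsv[...,0]<8)|(hsv[...,0]>172))&(hsv[...,1]>100)&(hsv[...,2]>45); e=proj(t,[.5145,-.2534,.024])[0]; q=np.argwhere(m)[:,::-1]; q=q[np.linalg.norm(q-e,axis=1)<25]; print('win',cast(t,q.astype(float),.024).mean(0).round(4))
# scanner/handle midline in foam-seat frame from dark gap between blue edges
f=np.radians(87.5); Rf=np.array([[np.cos(f),-np.sin(f)],[np.sin(f),np.cos(f)]])
g=cv2.cvtColor(b,6); e=proj(t,[.4507+.0,-.2937,.02])[0]
for P in [(-40,0),(-22,0)]:
    row=[]
    for yy in range(-5,60,3):
        w=np.r_[np.array([.4507,-.2937])+Rf@(np.array([P[0]+2,yy-7])/1e3),.012]; u,v=proj(t,w)[0].round().astype(int); row.append((yy,b[v,u].tolist()))
    print(P[0],row)
E
```

```text
mug 4.8 0
label roll 27.3 373
tape 47.4 878
win [ 0.515  -0.2539  0.024 ]
-40 [(-5, [38, 43, 47]), (-2, [39, 43, 48]), (1, [37, 42, 47]), (4, [43, 43, 46]), (7, [125, 83, 62]), (10, [145, 93, 64]), (13, [145, 92, 63]), (16, [85, 63, 56]), (19, [54, 57, 63]), (22, [57, 63, 70]), (25, [66, 73, 78]), (28, [68, 74, 81]), (31, [69, 75, 82]), (34, [69, 75, 82]), (37, [60, 67, 74]), (40, [56, 62, 70]), (43, [79, 64, 64]), (46, [144, 92, 63]), (49, [145, 93, 64]), (52, [142, 91, 63]), (55, [119, 78, 57]), (58, [34, 40, 44])]
-22 [(-5, [58, 51, 51]), (-2, [138, 89, 63]), (1, [146, 94, 65]), (4, [145, 93, 64]), (7, [133, 86, 60]), (10, [59, 55, 57]), (13, [56, 62, 67]), (16, [60, 68, 74]), (19, [67, 74, 81]), (22, [70, 76, 84]), (25, [70, 77, 84]), (28, [70, 77, 84]), (31, [62, 69, 76]), (34, [55, 63, 69]), (37, [65, 59, 62]), (40, [139, 89, 62]), (43, [145, 93, 64]), (46, [144, 93, 64]), (49, [134, 87, 61]), (52, [48, 45, 47]), (55, [38, 44, 49]), (58, [40, 44, 49])]
```

```bash
python3 steer.py '0.04 0 -0.02 0 0.06;0.08 -0.01 -0.04 0 0.06;0.12 -0.02 -0.05 0 0.06;0.16 -0.03 -0.05 0 0.06;0.2 -0.04 -0.05 0 0.06;0.23 -0.05 -0.05 0 0.06;0.23 -0.05 -0.05 0 0.06;0.23 -0.05 -0.05 0 0.06'|egrep 'time|pos'; python3 - <<'E'
from h import *
from cell import env
a=cv2.imread('pics/top0.png'); t=env.read_camera('top'); b=t['color']
for n,(u,v) in {'mug':(135,293),'label roll':(468,247),'tape':(477,317)}.items():
    A=a[v-16:v+16,u-16:u+16]; r=cv2.matchTemplate(b[v-30:v+30,u-30:u+30],A,cv2.TM_CCOEFF_NORMED); print(n,cv2.minMaxLoc(r)[1],np.array(cv2.minMaxLoc(r)[3])-14)
E
```

```text
time_s: 29.38
tool_pos: [0.482, -0.1106, 0.2406]
mug 0.9989847540855408 [0 0]
label roll 0.9995608329772949 [0 0]
tape 0.9998403191566467 [0 0]
```

```bash
python3 steer.py '0 0 0 0 0.06;0 0 0 0 0.06'|head -2; python3 -c "
from cell import env
print(env.sign_off())"
```

```text
time_s: 29.6
tool_pos: [0.4817, -0.1158, 0.2415]
the job is handed in; nothing more can be done
None
```

I held the scanner still on the yellow bin's label from about 10 cm for over 2.5 s, then laid it in its foam cut-out and handed the job in at 29.6 s; the mug and both rolls did not move, but neither the read nor the judging result was reported back to me.

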